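Snug down the filter housing cover crosswise

ROBOT

A 6-joint arm with a two-finger parallel gripper is mounted at the origin on the work surface. World frame = base frame: x ahead of the robot, y to its left, z up, the work surface at z = 0. Lengths are in m, angles in rad, forces in N, time in s.
With the tool pointing down it reaches from about 0.25 to 0.725 m from the base axis. Payload 4 kg.
Tool frame: the origin (TCP) lies on the centre line of the jaws, within the pads' length; the fingertips stand tip_reach ahead of it and the grasp point (between the pads) lies 5 mm behind it (tip_reach is the distance from the TCP to the fingertips, in m); z points along the fingers, y is the direction in which the jaws open and shut (so a half turn about z gives the same grasp; the last joint's range is limited). The gripper opens to 85 mm and grips with 20 to 120 N. Pads are 22 mm wide; open, the fingers measure 114 mm over their backs; the gripper's body (76 mm by 85 mm) begins 54 mm behind the grasp point. The pads swing forward as they close: fully open they stand 13 mm farther back than shut.
Start: joints at [-1.277, 0.241, 0.005, 1.335, 0, 1.571], TCP at [0.145, -0.479, 0.212] pointing down, gripper open.
Joint ranges: [-2.72, 2.72], [-1.05, 1.87], [-1.09, 1.28], [-1.99, 2.15], [-1.42, 1.44], [-3.14, 3.14]. Speed limits (rad/s): [2.79, 2.79, 3.14, 3.14, 3.14, 3.14].

INTERFACE

Orientations are given as a unit quaternion [x, y, z, w].
In Python, from workcell import * gives the robot as it stands.
- The arm moves only by the tool arm_command, never from a script. Its arguments are lists of equal length, an entry for each row: "translation": the shift along the tool's x, y, z in cm, a list of three; "turn": the turn about the tool's z in rad; "hand": the closure, from 0 (fully open) to 1 (shut). In form: {"translation": [[x, y, z], ...], "turn": [turn, ...], "hand": [hand, ...]}. A call has 1 to 5 rows; each row is the pose to reach, as a shift and turn from the pose commanded when the call began, along the tool's axes at that moment; what a row does not reach only later rows make up. A row lasts 1/12 s, in which the tool goes at most 41.7 mm and 7.16 degrees, less where a joint would pass 70% of its speed; a pose out of reach is approached as far as the arm can. A call with a gripper value outside its range is refused whole. The fingers move at their own pace and stop on an object; the grip force is fixed at half the most. Time passes only in rows, so rows that repeat a pose let the fingers close. It gives the time, the measured TCP pose, the force and the opening at its end, in the units of the state.
- get_obs(): the state, without advancing time (a new reading comes with each control period).
- camera(name): name is "scene" or "top"; returns (picture, depth): 420x560x3 uint8, red, green, blue; 420x560 float32, m along the optical axis (not along the pixel's ray), 0 where there is no reading.
- camera_info(name): a dict with "mtx" (3x3 intrinsics, pixels), "world_to_cam" (4x4, takes a point from world to camera coordinates). Camera axes: x right, y down, z forward; pixel columns grow to the right and rows downward; lengths in m; the calibration is good to about 2 mm. A picture is of the moment at which its call begins. camera_info takes no time and is no camera call.
- job_done(): hands the job in, once; it reports no verdict.
Trained networks look in the newest picture that a camera, given by its name, has taken for a name from the list of things; names that differ only in an ending like _2 or _b are one class to them, and where a whole thing is asked for, a point or a joint stands for the part that bears it (a point fixed in the world has none). Each returns a list of dicts, best first, with "conf" (0 to 1); they miss things now and then, are a little off and sometimes report something else, mostly with a low value. They report only what shows in the picture. A call takes as long as a camera call. They do not tell look-alikes from the thing itself.
- search_frame(camera, name): "location" ([row, column] in pixels, amid what is visible of it).
- spot_point(camera, name): "location" ([row, column] in pixels: a listed point, or the origin of a listed thing).
The state is a dict: "clock": time; "joint_pos": joint angles; "joint_vel": joint speeds; "tau": joint torques, N m; "eef_pos": TCP position; "tool_rot": TCP orientation; "ft_force": force on the tool from outside, world axes, zero at the start; "ft_torque": the same for the moment, N m; "grip_width": finger opening in m.
Only numpy, scipy, OpenCV 4.12 (cv2) and the standard library are available. Lean on these libraries where they do the work, as an engineer would, in place of code of your own. Each camera call takes 0.05 s, during which the arm holds its last target. There are 200 camera calls.

TASK

Close the filter housing: screw its four hand knobs down crosswise - a knob, then the one diagonally opposite, then the other two - a part of the way first and then, again crosswise, until each is snug and the cover sits level and fully home on the metal sleeves. Do not let the cover cock, do not overtighten any knob, and leave everything else on the bench alone.

Things in the scene. Friction and masses are not known exactly. Their poses are not given: they have to be found in the camera images.
- housing: Fixed steel filter housing, 180 x 180 mm square flange, top 70 mm above the bench. Origin: centre of the underside, on the bench; x, y along the flange's sides, z up. Four studs at x, y = +-55 mm, each in a short steel sleeve; a springy rubber gasket stands about 5 mm higher than the sleeves. Lugs 88 mm high at mid-sides keep the cover from turning.
- cover: Loose square aluminium plate, 160 x 160 x 12 mm, 0.7 kg, on the gasket; brass port 44 mm high at its middle. Origin: centre of the underside, z up. It starts loose; fully home, metal to metal on the sleeves, is some 4 to 5 mm lower (readings are too coarse to judge this: feel it). The gasket pushes back 3 N per mm per corner. Tilted over 0.027 rad it is cocked.
- knob_1: Hand knob on the stud at x, y = +55, +55 mm of the housing, diagonally opposite knob_3. A black bar 42 mm long (its x), 12 thick (y), 36 tall, on a round foot 36 mm wide, 7 thick. Origin: centre of the foot's underside; z up. The bar spans 7 to 43 mm above it: pinch it across its thickness 33 mm above the origin.
- knob_2: Hand knob on the stud at x, y = +55, -55 mm of the housing, diagonally opposite knob_4. Shape as knob_1. All four: clockwise from above screws down on a steep quick-turn thread, 6 mm per rad, so a hand holding one must sink with it. At first each hangs 0.3 to 2.5 mm above the cover, each differently; 0.75 to 1.3 rad in all makes it snug.
- knob_3: Hand knob on the stud at x, y = -55, -55 mm of the housing, diagonally opposite knob_1. Shape as knob_1. All four: turning takes 0.25 N m free (friction) plus about 0.01 N m per N of its press on the cover; with the hand stopped 0.006 N m per N of it stays felt. The gasket alone gives up to 25 N a knob; once home it stiffens to 350 N per rad. Snug is 30 to 45 N; over 65 N is too tight.
- knob_4: Hand knob on the stud at x, y = -55, +55 mm of the housing, diagonally opposite knob_2. Shape as knob_1. The bar looks the same after half a turn; the four start at different yaws. A knob stays where it is left.
- amber_vial: Bystander, leave alone: small amber glass vial with a green cap, 36 mm across, 65 mm tall, beside the housing. Origin: centre of its underside.
- sample_jar: Bystander, leave alone: small clear jar with an orange cap, 34 mm across, 55 mm tall, on the other side of the housing. Origin: centre of its underside.
- beaker: Bystander, leave alone: open glass beaker, 60 mm across, 70 mm tall, beyond the housing. Origin: centre of its underside.
- tip_rack: Bystander, leave alone: blue open divided rack, 120 x 80 x 50 mm, to the left. Origin: centre of its underside.
- reagent_bottle: Bystander, leave alone: clear bottle with a black cap, 70 mm across, 150 mm tall, to one side. Origin: centre of its underside.
- wash_bottle: Bystander, leave alone: white bottle with a red cap, 64 mm across, 140 mm tall, to the other side. Origin: centre of its underside.
- black_tray: Bystander, leave alone: black open tray, 160 x 120 x 30 mm, to the right. Origin: centre of its underside.
Mind the look-alikes: they are no part of the job. Of the things like the cover, leave any that is orange; of the rest the larger one is meant.

How it is judged:
By the outcome, as a careful person would: the job done as asked, in the order asked, and still so for the second after the job is handed in, with the robot touching nothing.
It also fails if it takes over 72 s, if anything falls off the work surface, if the arm or the gripper's body presses on something with over 40 N, if the wrist force passes 120 N, or if a joint passes its speed limit or range.

## Working session

There is one attempt and no reset: what is moved stays moved. The work goes in short steps, Python scripts to look and compute and a tool call to move; the robot and the scene stay as the last step left them, time stands still between calls to the robot, and variables do not carry over. Pictures are saved under pics/ and viewed, about 8 in all and at most 12, crops included, and the job is handed in when it is done.

Besides the shell and the picture viewer there is one more tool, called after ">>>" as name(argument=value, ...), one argument or row to a line, values as JSON. arm_command: Moves the arm, as the interface text tells. Its arguments: {"type":"object","properties":{"translation":{"type":"array","items":{"type":"array","items":{"type":"number"}}},"turn":{"type":"array","items":{"type":"number"}},"hand":{"type":"array","items":{"type":"number"}}},"required":["translation","turn","hand"]}

```bash
mkdir -p pics; ls
python3 - <<'E'
from workcell import *
import cv2, numpy as np
o=get_obs(); print({k:np.round(v,3).tolist() for k,v in o.items()})
for n in("scene","top"):
    p,d=camera(n); cv2.imwrite(f"pics/{n}0.png",p[:,:,::-1]); np.save(f"pics/{n}0.npy",d)
    i=camera_info(n); print(n,np.round(i["mtx"],1).tolist(),np.round(i["world_to_cam"],3).tolist())
    for t in("knob_1","cover","housing"):
        print(t,[(np.round(r["location"]).tolist(),round(r["conf"],2)) for r in spot_point(n,t)][:10])
E
```

```text
pics
{'clock': 0.0, 'joint_pos': [-1.277, 0.241, 0.004, 1.335, -0.0, 1.571], 'joint_vel': [0.0, 0.0, 0.0, 0.0, -0.001, 0.001], 'tau': [-0.001, -37.231, 25.241, 0.017, -0.0, 0.0], 'eef_pos': [0.145, -0.478, 0.212], 'tool_rot': [0.989, 0.146, -0.0, -0.001], 'ft_force': [-0.221, 1.494, 0.272], 'ft_torque': [0.01, -0.009, 0.023], 'grip_width': 0.085}
scene [[459.0, 0.0, 286.6], [0.0, 459.0, 198.8], [0.0, 0.0, 1.0]] [[0.129, 0.992, 0.002, -0.071], [0.654, -0.084, -0.752, -0.281], [-0.745, 0.098, -0.659, 1.661], [0.0, 0.0, 0.0, 1.0]]
knob_1 [([180.0, 254.0], 0.73), ([189.0, 218.0], 0.69), ([213.0, 225.0], 0.57), ([206.0, 266.0], 0.52)]
cover [([199.0, 236.0], 0.98), ([245.0, 334.0], 0.8)]
housing [([222.0, 238.0], 0.7), ([178.0, 251.0], 0.39)]
top [[546.6, 0.0, 274.0], [0.0, 546.6, 207.8], [0.0, 0.0, 1.0]] [[0.007, -1.0, 0.003, -0.025], [-0.993, -0.007, -0.119, 0.519], [0.119, -0.002, -0.993, 1.679], [0.0, 0.0, 0.0, 1.0]]
knob_1 [([189.0, 320.0], 0.61), ([226.0, 296.0], 0.56), ([196.0, 286.0], 0.52), ([220.0, 328.0], 0.52)]
cover [([175.0, 231.0], 0.97), ([259.0, 201.0], 0.87), ([212.0, 306.0], 0.83)]
housing [([212.0, 307.0], 0.41)]
```

View pics/top0.png

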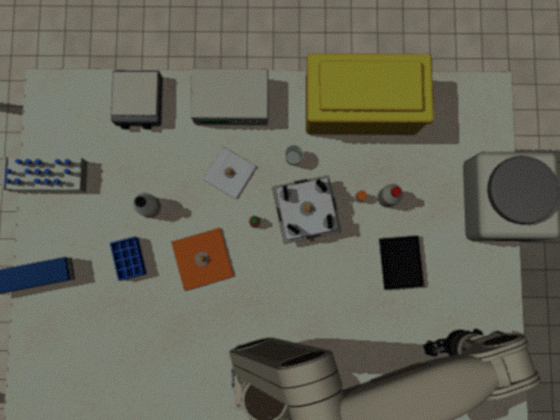

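View pics/scene0.png

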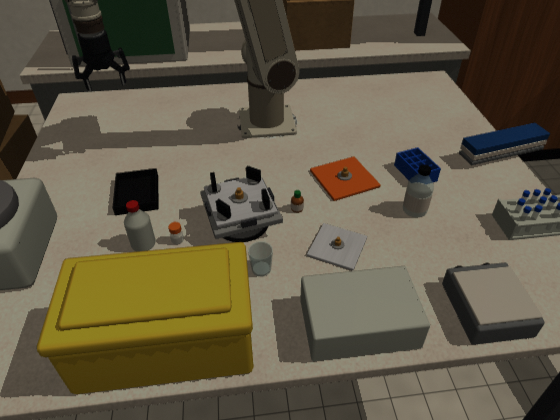

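Top view: the target cover, with its four black knobs, sits on the housing at (212,306). Look-alikes are the orange plate at (259,203) and the smaller grey plate at (172,231), both to be left alone. The scene view agrees: target (199,236), orange (175,345), small (245,335). Next I'll measure the knobs.

```bash
cat > h.py <<'E'
import numpy as np, cv2
from workcell import *
def cloud(n,p=None,d=None):
    i=camera_info(n); K=i["mtx"]; T=np.linalg.inv(np.array(i["world_to_cam"]))
    v,u=np.mgrid[:420,:560]
    P=np.stack([(u-K[0][2])/K[0][0]*d,(v-K[1][2])/K[1][1]*d,d,np.ones_like(d)],-1)@T.T
    return P[...,:3]
def plane(n,pts,z):   # pixels (row,col) -> world at height z
    i=camera_info(n); K=np.array(i["mtx"]); W=np.array(i["world_to_cam"]); R=W[:3,:3]; c=-R.T@W[:3,3]
    r=np.c_[np.array(pts)[:,::-1],np.ones(len(pts))]@np.linalg.inv(K).T@R
    return c+r*((z-c[2])/r[:,2])[:,None]
E
python3 - <<'E'
from h import *
import os
print([k for k in dir(__import__('workcell')) if not k.startswith('_')])
for n in("top","scene"):
    d=np.load(f"pics/{n}0.npy"); p=cv2.imread(f"pics/{n}0.png"); P=cloud(n,d=d)
    g=p.max(-1)
    m=(d>0)&(P[...,2]>0.105)&(P[...,2]<0.15)&(g<90)&(abs(P[...,0]-0.5)<.15)&(abs(P[...,1]+.09)<.15)
    k,L,s,c=cv2.connectedComponentsWithStats(m.astype(np.uint8))
    for j in range(1,k):
        if s[j,4]<15: continue
        q=P[L==j]; mu=q.mean(0); w,V=np.linalg.eigh(np.cov((q-mu)[:,:2].T)); a=np.arctan2(V[1,1],V[0,1])
        e=(q-mu)[:,:2]@V
        print(n,s[j,4],np.round(c[j]),"mu",np.round(mu,4),"zmax %.3f"%q[:,2].max(),"yaw %.3f"%a,"ext",np.round(np.ptp(e,axis=0),3))
    if n=="top":
        for z,t in((.13,"top"),): pass
a=cv2.resize(cv2.imread("pics/top0.png")[165:255,260:355],None,fx=6,fy=6,interpolation=cv2.INTER_CUBIC)
cv2.imwrite("pics/c1.png",a)
E
```

```text
['Unreachable', 'camera', 'camera_info', 'get_obs', 'job_done', 'search_frame', 'spot_point', 'tip_reach']
top 78 [322. 185.] mu [ 0.5776 -0.1622  0.129 ] zmax 0.142 yaw -2.450 ext [0.014 0.041]
top 67 [286. 192.] mu [ 0.5545 -0.0555  0.1306] zmax 0.143 yaw -2.993 ext [0.014 0.041]
top 71 [330. 221.] mu [ 0.4698 -0.1854  0.1308] zmax 0.142 yaw -3.043 ext [0.012 0.04 ]
top 67 [293. 228.] mu [ 0.4473 -0.0786  0.1299] zmax 0.141 yaw 0.977 ext [0.015 0.041]
scene 157 [253. 172.] mu [ 0.4518 -0.0789  0.1226] zmax 0.136 yaw 0.988 ext [0.018 0.042]
scene 86 [213. 181.] mu [ 0.4804 -0.1856  0.1274] zmax 0.138 yaw -3.048 ext [0.012 0.045]
scene 116 [265. 198.] mu [ 0.5631 -0.0559  0.125 ] zmax 0.136 yaw -2.962 ext [0.013 0.045]
scene 29 [238. 192.] mu [ 0.5173 -0.1234  0.1117] zmax 0.120 yaw 0.867 ext [0.016 0.022]
scene 165 [223. 207.] mu [ 0.583  -0.163   0.1236] zmax 0.137 yaw -2.387 ext [0.014 0.045]
```

View pics/c1.png

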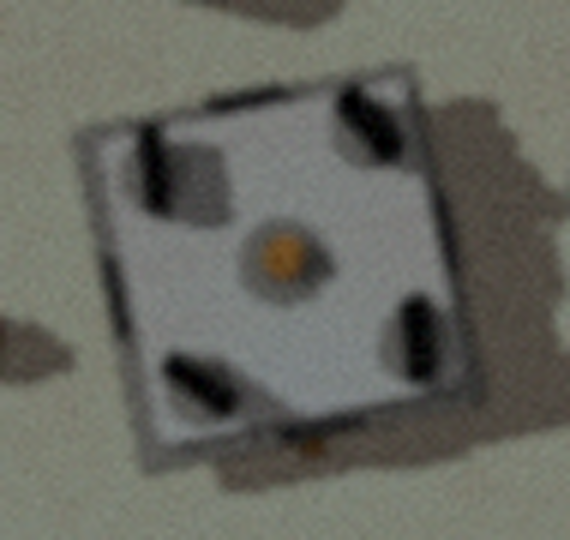

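The crop (third picture) shows four black bars at the cover's corners and the brass port in the middle. The diagonal pairs are A(322,185)–D(293,228) and B(286,192)–C(330,221). I'll refine their poses with one model fit over both cameras.

```bash
cat > fit.py <<'E'
from h import *
from scipy.optimize import minimize
S=8
def setup(tag,cx,cy):
    out=[]
    for n in("top","scene"):
        g=cv2.GaussianBlur(cv2.imread(f"pics/{n}{tag}.png"),(3,3),0).max(-1).astype(np.float32)
        out.append((n,camera_info(n),g))
    return out
def fit(cams,x,y,a,z0=.095,z1=.131):
    def err(q,full=False):
        x,y,a=q[:3]; E=0; o=[]
        for i,(n,ci,g) in enumerate(cams):
            K=np.array(ci["mtx"]); W=np.array(ci["world_to_cam"])
            c,s=np.cos(a),np.sin(a)
            B=np.array([[x+c*u-s*v,y+s*u+c*v,z,1] for u in(-.021,.021) for v in(-.006,.006) for z in(z0+q[3],z1+q[3])])
            p=(W@B.T)[:3]; p=(K@p); p=(p[:2]/p[2]).T+(q[4:6] if i==1 else 0)
            o0=np.array(base[i])-14
            im=np.zeros((28*S,28*S),np.float32)
            cv2.fillConvexPoly(im,cv2.convexHull(np.round((p-o0+.5)*S*16).astype(np.int32).reshape(-1,1,2)),1.0,lineType=cv2.LINE_AA,shift=4)
            im=cv2.GaussianBlur(cv2.resize(im,(28,28),interpolation=cv2.INTER_AREA),(0,0),1.0)
            w=g[o0[1]:o0[1]+28,o0[0]:o0[0]+28]; D=np.clip((110-w)/80,0,1)
            wt=cv2.dilate((im>.05).astype(np.uint8),np.ones((5,5)))
            A=np.c_[im.ravel(),np.ones(784)]
            E+=((im-D)**2*wt).sum()
        return E+((q[3]/.002)**2)*1+(np.abs(q[4:6])**2).sum()*.5
    base=[]
    for n,ci,g in cams:
        p=np.array(ci["mtx"])@(np.array(ci["world_to_cam"])@[x,y,.115,1])[:3]; base.append(np.round(p[:2]/p[2]).astype(int))
    q0=np.array([x,y,a,0,0,0.]); st=np.diag([.004,.004,.1,.002,.7,.7])
    r=minimize(err,q0,method="Nelder-Mead",options=dict(initial_simplex=np.vstack([q0,q0+st]),maxiter=600,xatol=1e-5,fatol=1e-4))
    return r.x,r.fun
G=np.array([[.580,-.162,.70],[.449,-.079,.98],[.559,-.056,.15],[.475,-.1855,.095]])
E
python3 - <<'E'
from fit import *
print("tip_reach",tip_reach)
cams=setup(0,0,0); R=[]
for n,k in zip("ADBC",G):
    q,f=fit(cams,*k); R.append(q); print(n,np.round(q,4),round(f,2))
R=np.array(R); c=R[:,:2].mean(0); v=R[:,:2]-c
th=[np.arctan2(w[1],w[0]) for w in v]; ref=np.array([0.25,1.25,.75,-.75])
u=np.array([[1,-1],[-1,1],[1,1],[-1,-1]])*.055
M=(u.T@v); yaw=np.arctan2(M[0,1]-M[1,0],M[0,0]+M[1,1])
Rm=np.array([[np.cos(yaw),-np.sin(yaw)],[np.sin(yaw),np.cos(yaw)]])
print("c",c,"yaw",yaw,"\n",np.round(c+u@Rm.T,4),"\nres mm",np.round((v-u@Rm.T)*1e3,1))
E
```

```text
tip_reach 0.014
A [ 0.578  -0.1619  0.6441  0.0011 -0.6553  0.4619] 44.7
D [ 4.479e-01 -7.930e-02  9.582e-01  4.000e-04  5.180e-02  2.894e-01] 30.16
B [ 0.5556 -0.055   0.1175  0.0017 -0.3861  0.3573] 60.42
C [ 0.4719 -0.1849  0.0922  0.0011 -0.3738  0.1679] 44.99
c [ 0.51335764 -0.12029864] yaw 0.21633175885477857 
 [[ 0.5789 -0.1622]
 [ 0.4478 -0.0784]
 [ 0.5553 -0.0548]
 [ 0.4714 -0.1858]] 
res mm [[-0.9  0.3]
 [ 0.1 -0.9]
 [ 0.3 -0.3]
 [ 0.5  0.9]]
```

>>> arm_command(
  translation=[
    [3.4,-1.2,0],
    [6.8,-2.4,0],
    [10.2,-3.6,0],
    [13.6,-4.8,0],
    [17,-6,0],
  ],
  turn=[0,0,0,0,0],
  hand=[0.45,0.45,0.45,0.45,0.45],
)

```text
clock: 0.82
eef_pos: [0.2911, -0.3709, 0.2125]
tool_rot: [0.989, 0.146, 0.0, 0.0]
ft_force: [-0.3, -0.5, 0.3]
grip_width: 0.0468
```

>>> arm_command(
  translation=[
    [3.4,-1.2,0],
    [6.8,-2.4,0],
    [10.2,-3.6,0],
    [13.6,-4.8,0],
    [17,-6,0],
  ],
  turn=[0,0,0,0,0],
  hand=[0.45,0.45,0.45,0.45,0.45],
)

```text
clock: 1.23
eef_pos: [0.4367, -0.2639, 0.2126]
tool_rot: [0.989, 0.146, 0.0, 0.0]
ft_force: [0.0, -0.4, 0.2]
grip_width: 0.0466
```

>>> arm_command(
  translation=[
    [3.4,-1.2,0],
    [6.8,-2.4,0],
    [10.2,-3.6,0],
    [13.6,-4.8,0],
    [17,-6,0],
  ],
  turn=[0,0,0,0,0],
  hand=[0.45,0.45,0.45,0.45,0.45],
)

```text
clock: 1.65
eef_pos: [0.5821, -0.1572, 0.2124]
tool_rot: [0.989, 0.147, 0.0, 0.0]
ft_force: [0.5, -1.0, 1.5]
grip_width: 0.0469
```

>>> arm_command(
  translation=[
    [0,0,0],
    [0,0,0],
    [0,0,0],
    [0,0,0],
    [0,0,0],
  ],
  turn=[-0.12,-0.24,-0.36,-0.48,-0.6],
  hand=[0.45,0.45,0.45,0.45,0.45],
)

```text
clock: 2.07
eef_pos: [0.5809, -0.1584, 0.2121]
tool_rot: [0.9, 0.435, -0.0, -0.0]
ft_force: [0.5, 0.0, -0.2]
grip_width: 0.0466
```

>>> arm_command(
  translation=[
    [0,0,0],
    [0,0,0],
    [0,0,0],
    [0,0,0],
    [0,0,0],
  ],
  turn=[-0.12,-0.24,-0.36,-0.48,-0.6],
  hand=[0.45,0.45,0.45,0.45,0.45],
)

```text
clock: 2.48
eef_pos: [0.5808, -0.1586, 0.2123]
tool_rot: [0.732, 0.682, -0.0, -0.0]
ft_force: [0.1, 0.1, 0.5]
grip_width: 0.0471
```

>>> arm_command(
  translation=[
    [0,0,0],
    [0,0,0],
    [0,0,0],
    [0,0,0],
    [0,0,0],
  ],
  turn=[-0.12,-0.24,-0.36,-0.48,-0.6],
  hand=[0.45,0.45,0.45,0.45,0.45],
)

```text
clock: 2.9
eef_pos: [0.5808, -0.1586, 0.2123]
tool_rot: [0.498, 0.867, -0.0, -0.0]
ft_force: [0.1, -0.3, 0.1]
grip_width: 0.0466
```

>>> arm_command(
  translation=[
    [0,0,0],
    [0,0,0],
    [0,0,0],
    [0,0,0],
    [0,0,0],
  ],
  turn=[-0.12,-0.24,-0.36,-0.48,-0.6],
  hand=[0.45,0.45,0.45,0.45,0.45],
)

```text
clock: 3.32
eef_pos: [0.5808, -0.1586, 0.2123]
tool_rot: [0.219, 0.976, 0.0, -0.0]
ft_force: [0.8, 0.1, 0.7]
grip_width: 0.0467
```

>>> arm_command(
  translation=[
    [0,0,0],
    [0,0,0],
    [0,0,0],
    [0,0,0],
    [0,0,0],
  ],
  turn=[-0.12,-0.24,-0.36,-0.48,-0.6],
  hand=[0.45,0.45,0.45,0.45,0.45],
)

```text
clock: 3.73
eef_pos: [0.5808, -0.1586, 0.2122]
tool_rot: [-0.079, 0.997, 0.0, -0.0]
ft_force: [-0.4, -0.9, 0.5]
grip_width: 0.0471
```

>>> arm_command(
  translation=[
    [0,0,0],
    [0,0,0],
    [0,0,0],
    [0,0,0],
    [0,0,0],
  ],
  turn=[-0.12,-0.24,-0.36,-0.48,-0.5],
  hand=[0.45,0.45,0.45,0.45,0.45],
)

```text
clock: 4.15
eef_pos: [0.5808, -0.1586, 0.2123]
tool_rot: [-0.322, 0.947, 0.0, -0.0]
ft_force: [-0.5, 1.2, -0.7]
grip_width: 0.047
```

```bash
cat >> h.py <<'E'
# knob: x,y,yaw(+pi)
KN=dict(A=(.5789,-.1622,.66),D=(.4478,-.0784,.965),B=(.5553,-.0548,.13),C=(.4714,-.1858,.092))
def st():
    o=get_obs(); q=o["tool_rot"]; phi=(2*np.arctan2(q[1],q[0]))%(2*np.pi)
    print("t%.2f"%o["clock"],"p",np.round(o["eef_pos"],4),"phi %.4f"%phi,"j6 %.3f"%o["joint_pos"][5],"F",np.round(o["ft_force"],1),"T",np.round(o["ft_torque"],3),"tau6 %.3f"%o["tau"][5],"w %.4f"%o["grip_width"])
    return np.array(o["eef_pos"]),phi
def rel(x,y,phi,z=None):
    p,f=st(); d=np.array([x,y])-p[:2]
    print("tool dx %.2f dy %.2f cm"%(100*(d[0]*np.cos(f)+d[1]*np.sin(f)),100*(d[0]*np.sin(f)-d[1]*np.cos(f))),"turn %.3f"%-((phi-f+np.pi)%(2*np.pi)-np.pi), "" if z is None else "dz %.2f"%(100*(p[2]-z)))
def knob(n,turned=0,z=.1165):
    x,y,a=KN[n]; rel(x,y,a+np.pi-turned,z)
E
python3 -c "
from h import *
knob('A')"
```

```text
t4.15 p [ 0.5808 -0.1586  0.2123] phi 3.7966 j6 -0.922 F [-0.5  1.2 -0.7] T [0.061 0.044 0.037] tau6 -0.509 w 0.0470
tool dx 0.37 dy -0.17 cm turn -0.005 dz 9.58
```

>>> arm_command(
  translation=[
    [0.4,-0.2,0],
    [0.4,-0.2,3],
    [0.4,-0.2,6],
    [0.4,-0.2,8.5],
    [0.4,-0.2,9.6],
  ],
  turn=[0,0,0,0,0],
  hand=[0.45,0.45,0.45,0.45,0.45],
)

```text
clock: 4.57
eef_pos: [0.5763, -0.1623, 0.1124]
tool_rot: [-0.319, 0.948, 0.002, -0.003]
ft_force: [-0.6, 0.6, 0.0]
grip_width: 0.0472
```

>>> arm_command(
  translation=[
    [0,0,0],
    [0,0,0],
    [0,0,0],
    [0,0,0],
    [0,0,0],
  ],
  turn=[0,0,0,0,0],
  hand=[0.45,0.45,0.7,0.9,1],
)

```text
clock: 4.98
eef_pos: [0.5799, -0.163, 0.118]
tool_rot: [-0.32, 0.947, -0.001, 0.001]
ft_force: [-0.6, 0.4, 0.4]
grip_width: 0.0109
```

>>> arm_command(
  translation=[
    [0,0,0],
    [0,0,0],
    [0,0,0],
  ],
  turn=[0,0,0],
  hand=[1,1,1],
)

```text
clock: 5.23
eef_pos: [0.579, -0.1627, 0.1168]
tool_rot: [-0.32, 0.947, -0.0, 0.0]
ft_force: [0.1, -0.7, -0.4]
grip_width: -0.0001
```

```bash
python3 -c "
from h import *
knob('A')
p,d=camera('scene'); cv2.imwrite('pics/s1.png',cv2.resize(p[110:250,160:340,::-1],None,fx=4,fy=4,interpolation=cv2.INTER_CUBIC))
st()"
```

```text
t5.23 p [ 0.579  -0.1627  0.1168] phi 3.7937 j6 -0.926 F [ 0.1 -0.7 -0.4] T [0.05  0.048 0.007] tau6 0.001 w -0.0001
tool dx -0.02 dy 0.05 cm turn -0.008 dz 0.03
t5.28 p [ 0.579  -0.1626  0.1167] phi 3.7937 j6 -0.926 F [-0.1 -0.2 -1.2] T [-0.004 -0.027  0.004] tau6 0.001 w -0.0002
```

View pics/s1.png

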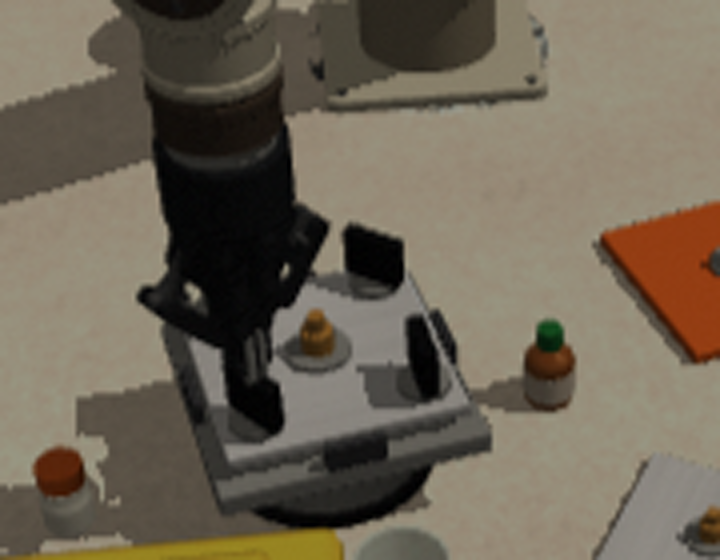

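The fourth picture shows the jaws shut (width 0) just behind or above bar A (258,405), so this was a miss. I'll check where the fingers really are in the depth clouds.

Run:
```python
from h import *
for n in("scene","top"):
    p,d=camera(n); P=cloud(n,d=d); np.save(f"pics/{n}1.npy",d); cv2.imwrite(f"pics/{n}1.png",p[:,:,::-1])
    m=(d>0)&(np.hypot(P[...,0]-.579,P[...,1]+.163)<.04)&(P[...,2]>.095)
    q=P[m]; 
    for lo in np.arange(.095,.18,.006):
        s=q[(q[:,2]>=lo)&(q[:,2]<lo+.006)]
        if len(s)>2: print(n,"z%.3f"%lo,len(s),"min",np.round(s[:,:2].min(0),3),"mean",np.round(s[:,:2].mean(0),3),"max",np.round(s[:,:2].max(0),3))
c=cv2.imread("pics/scene1.png")[175:225,195:275]
cv2.imwrite("pics/c2.png",cv2.convertScaleAbs(cv2.resize(c,None,fx=9,fy=9,interpolation=cv2.INTER_CUBIC),alpha=1.8))
```

```text
scene z0.095 51 min [ 0.566 -0.18 ] mean [ 0.586 -0.168] max [ 0.597 -0.147]
scene z0.101 20 min [ 0.569 -0.178] mean [ 0.585 -0.162] max [ 0.597 -0.147]
scene z0.107 24 min [ 0.565 -0.181] mean [ 0.582 -0.166] max [ 0.596 -0.147]
scene z0.113 25 min [ 0.567 -0.18 ] mean [ 0.585 -0.163] max [ 0.599 -0.146]
scene z0.119 27 min [ 0.567 -0.18 ] mean [ 0.586 -0.162] max [ 0.599 -0.148]
scene z0.125 23 min [ 0.567 -0.179] mean [ 0.586 -0.163] max [ 0.599 -0.147]
scene z0.131 21 min [ 0.581 -0.166] mean [ 0.59  -0.155] max [ 0.599 -0.147]
scene z0.137 13 min [ 0.581 -0.173] mean [ 0.588 -0.161] max [ 0.592 -0.154]
scene z0.143 22 min [ 0.576 -0.177] mean [ 0.588 -0.164] max [ 0.593 -0.151]
scene z0.149 20 min [ 0.573 -0.179] mean [ 0.585 -0.162] max [ 0.593 -0.15 ]
scene z0.155 25 min [ 0.577 -0.179] mean [ 0.588 -0.163] max [ 0.595 -0.149]
scene z0.161 25 min [ 0.575 -0.178] mean [ 0.587 -0.164] max [ 0.595 -0.149]
scene z0.167 18 min [ 0.58  -0.173] mean [ 0.589 -0.16 ] max [ 0.595 -0.151]
scene z0.173 14 min [ 0.582 -0.172] mean [ 0.589 -0.16 ] max [ 0.596 -0.15 ]
scene z0.179 38 min [ 0.571 -0.183] mean [ 0.588 -0.158] max [ 0.608 -0.133]
```

View pics/c2.png

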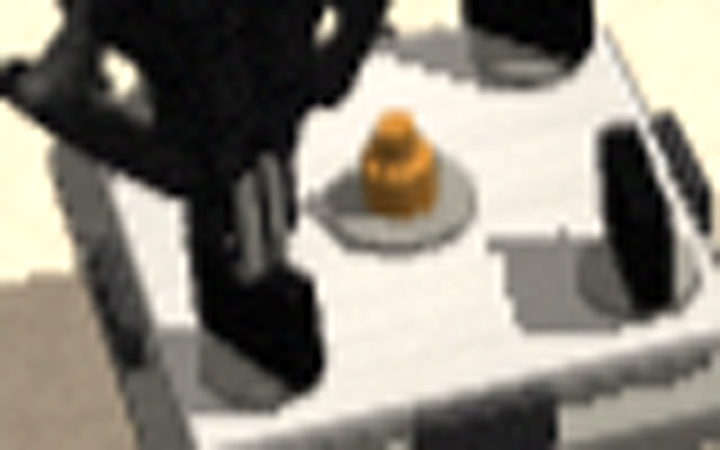

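The picture is ambiguous: the pads at (265,215) meet the bar's top, and black fingers against a black bar can't be told apart. A small turn will show by torque whether the bar is held.

>>> arm_command(
  translation=[
    [0,0,0.03],
    [0,0,0.06],
  ],
  turn=[0.05,0.1],
  hand=[1,1],
)

```text
clock: 5.55
eef_pos: [0.5789, -0.1626, 0.1158]
tool_rot: [-0.271, 0.962, -0.0, 0.0]
ft_force: [-0.4, -0.2, 1.6]
grip_width: -0.0004
```

```bash
python3 -c "
from h import *
st()"
```

```text
t5.55 p [ 0.5789 -0.1626  0.1158] phi 3.6914 j6 -0.824 F [-0.4 -0.2  1.6] T [ 0.01   0.039 -0.01 ] tau6 -0.513 w -0.0004
```

>>> arm_command(
  translation=[
    [0,0,0.03],
    [0,0,0.06],
  ],
  turn=[0.05,0.1],
  hand=[1,1],
)

```text
clock: 5.72
eef_pos: [0.5791, -0.1627, 0.1158]
tool_rot: [-0.223, 0.975, -0.0, 0.0]
ft_force: [-0.5, 0.2, 4.3]
grip_width: -0.0001
```

```bash
python3 -c "
from h import *
st()
for n in('scene','top'):
    p,d=camera(n); cv2.imwrite(f'pics/{n}2.png',p[:,:,::-1]); np.save(f'pics/{n}2.npy',d)
from fit import *
print(fit(setup(2,0,0),*G[0])); st()"
```

```text
t5.72 p [ 0.5791 -0.1627  0.1158] phi 3.5913 j6 -0.724 F [-0.5  0.2  4.3] T [ 0.008  0.105 -0.06 ] tau6 -0.481 w -0.0001
(array([ 0.58032913, -0.16372747,  0.70783988,  0.00090458, -0.04176022,
        0.29252617]), np.float64(125.25745688043743))
t5.82 p [ 0.5792 -0.1627  0.1158] phi 3.5938 j6 -0.726 F [-0.4 -0.1  4.6] T [-0.013  0.154  0.016] tau6 0.255 w 0.0001
```

Upward force but no turning torque, so the bar isn't between the pads. I'll lift clear and look at the jaws against the knob.

>>> arm_command(
  translation=[
    [0,0,-1],
    [0,0,-3],
    [0,0,-4],
    [0,0,-4],
    [0,0,-4],
  ],
  turn=[0,-0.1,-0.2,-0.2,-0.2],
  hand=[1,1,0.6,0.45,0.45],
)

```text
clock: 6.23
eef_pos: [0.5794, -0.1628, 0.156]
tool_rot: [-0.319, 0.948, -0.0, 0.001]
ft_force: [0.8, 0.1, -1.1]
grip_width: 0.0358
```

Run:
```python
from h import *
st(); I=[]
for n,(r,c) in(("scene",(125,180)),("top",(150,255))):
    p,d=camera(n); cv2.imwrite(f"pics/{n}3.png",p[:,:,::-1]); np.save(f"pics/{n}3.npy",d); P=cloud(n,d=d)
    I.append(cv2.convertScaleAbs(cv2.resize(p[r:r+110,c:c+100,::-1],(390,429),interpolation=cv2.INTER_CUBIC),alpha=1.8))
    m=(d>0)&(np.hypot(P[...,0]-.579,P[...,1]+.163)<.04)&(P[...,2]>.105); q=P[m]
    for lo in np.arange(.105,.2,.006):
        s=q[(q[:,2]>=lo)&(q[:,2]<lo+.006)]
        if len(s)>2: print(n,"z%.3f"%lo,len(s),"min",np.round(s[:,:2].min(0),3),"max",np.round(s[:,:2].max(0),3))
cv2.imwrite("pics/c3.png",np.hstack(I))
```

```text
t6.23 p [ 0.5794 -0.1628  0.156 ] phi 3.7919 j6 -0.924 F [ 0.8  0.1 -1.1] T [-0.042  0.028 -0.022] tau6 -0.099 w 0.0358
scene z0.105 26 min [ 0.569 -0.178] max [ 0.597 -0.147]
scene z0.111 28 min [ 0.566 -0.18 ] max [ 0.598 -0.146]
scene z0.117 24 min [ 0.566 -0.18 ] max [ 0.598 -0.148]
scene z0.123 25 min [ 0.568 -0.179] max [ 0.597 -0.15 ]
scene z0.129 48 min [ 0.564 -0.179] max [ 0.596 -0.147]
scene z0.135 20 min [ 0.565 -0.178] max [ 0.596 -0.15 ]
scene z0.171 3 min [ 0.567 -0.152] max [ 0.575 -0.146]
scene z0.177 19 min [ 0.564 -0.183] max [ 0.605 -0.141]
scene z0.183 35 min [ 0.56  -0.192] max [ 0.605 -0.135]
scene z0.189 35 min [ 0.562 -0.192] max [ 0.606 -0.137]
scene z0.195 33 min [ 0.564 -0.193] max [ 0.605 -0.136]
```

View pics/c3.png

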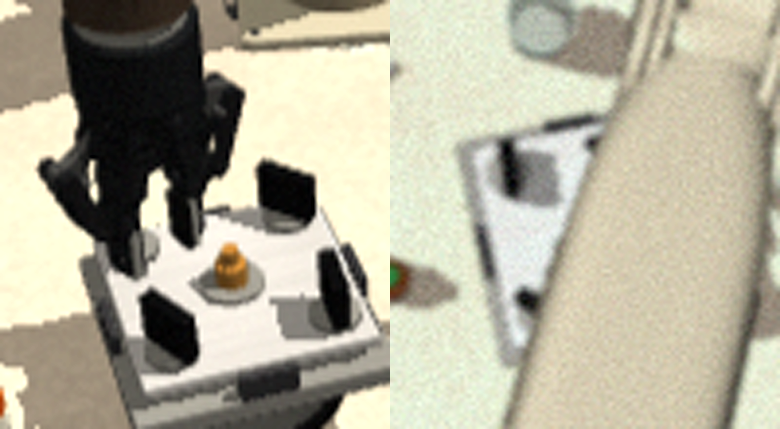

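The fifth and sixth pictures show the open jaws lined up over bar A at (170,325), but well above it. The tips stand about 15–20 mm above the reported TCP, and the earlier touch at TCP z 0.1158 was the shut tips on the bar's top. So I'll use that touch as the reference and grip 25 mm lower, at about z 0.091.

>>> arm_command(
  translation=[
    [0,0,1.5],
    [0,0,3],
    [0,0,4],
    [0,0,4.7],
    [0,0,5],
  ],
  turn=[0,0,0,0,0],
  hand=[0.45,0.45,0.45,0.45,0.45],
)

```text
clock: 6.75
eef_pos: [0.5776, -0.1622, 0.1031]
tool_rot: [-0.32, 0.947, 0.001, -0.001]
ft_force: [-0.2, 0.4, -1.2]
grip_width: 0.0468
```

>>> arm_command(
  translation=[
    [0,0,0.6],
    [0,0,1.1],
    [0,0,1.5],
    [0,0,1.5],
    [0,0,1.5],
  ],
  turn=[0,0,0,0,0],
  hand=[0.45,0.45,0.45,0.45,0.45],
)

```text
clock: 7.17
eef_pos: [0.5788, -0.1626, 0.0902]
tool_rot: [-0.32, 0.947, 0.0, -0.0]
ft_force: [-0.3, 1.2, -0.5]
grip_width: 0.0473
```

```bash
python3 -c "
from h import *
st()"
```

```text
t7.17 p [ 0.5788 -0.1626  0.0902] phi 3.7937 j6 -0.926 F [-0.3  1.2 -0.5] T [-0.031 -0.027 -0.052] tau6 0.000 w 0.0473
```

>>> arm_command(
  translation=[
    [0,0,0],
    [0,0,0],
    [0,0,0],
    [0,0,0],
    [0,0,0],
  ],
  turn=[0,0,0,0,0],
  hand=[0.7,0.9,1,1,1],
)

```text
clock: 7.58
eef_pos: [0.5782, -0.1613, 0.0907]
tool_rot: [-0.321, 0.947, 0.001, -0.0]
ft_force: [-2.3, 3.9, 3.7]
grip_width: 0.0111
```

```bash
python3 -c "
from h import *
st()"
```

```text
t7.58 p [ 0.5782 -0.1613  0.0907] phi 3.7948 j6 -0.926 F [-2.3  3.9  3.7] T [0.854 0.641 0.182] tau6 0.128 w 0.0111
```

>>> arm_command(
  translation=[
    [0,0,0.06],
    [0,0,0.12],
    [0,0,0.12],
  ],
  turn=[0.1,0.2,0.2],
  hand=[1,1,1],
)

```text
clock: 7.83
eef_pos: [0.5784, -0.1615, 0.0895]
tool_rot: [-0.224, 0.975, 0.001, -0.0]
ft_force: [-3.4, 5.1, 4.0]
grip_width: 0.0109
```

```bash
cat >> h.py <<'E'
def avg(k=5):
    T=[];F=[];J=[]
    for _ in range(k):
        camera("top"); o=get_obs(); T.append(o["ft_torque"]);F.append(o["ft_force"]);J.append(o["tau"][5])
    q=o["tool_rot"]
    print("t%.2f p"%o["clock"],np.round(o["eef_pos"],4),"phi %.4f"%(2*np.arctan2(q[1],q[0])%(2*np.pi)),"F",np.round(np.mean(F,0),1),"T",np.round(np.mean(T,0),3),"Tz",np.round(np.array(T)[:,2],3),"tau6",np.round(J,3),"w",np.round(o["grip_width"],4))
E
python3 -c "
from h import *
avg()"
```

```text
t8.08 p [ 0.5784 -0.1615  0.0895] phi 3.5964 F [-3.6  4.7  4.8] T [ 0.975  0.672 -0.193] Tz [-0.204 -0.173 -0.173 -0.181 -0.233] tau6 [ 0.027 -0.15  -0.178 -0.181 -0.181] w 0.0107
```

>>> arm_command(
  translation=[
    [0,0,0.06],
    [0,0,0.06],
  ],
  turn=[0.1,0.1],
  hand=[1,1],
)

```text
clock: 8.25
eef_pos: [0.5784, -0.1617, 0.0889]
tool_rot: [-0.175, 0.985, 0.001, -0.0]
ft_force: [-2.9, 4.5, 4.0]
grip_width: 0.0106
```

```bash
python3 -c "
from h import *
avg(4)"
```

```text
t8.45 p [ 0.5784 -0.1617  0.0889] phi 3.4967 F [-3.4  4.3  4.6] T [ 0.883  0.677 -0.08 ] Tz [-0.132 -0.106 -0.047 -0.033] tau6 [ 0.073 -0.056 -0.076 -0.078] w 0.0108
```

>>> arm_command(
  translation=[
    [0,0,0.06],
    [0,0,0.06],
  ],
  turn=[0.1,0.1],
  hand=[1,1],
)

```text
clock: 8.62
eef_pos: [0.5784, -0.1618, 0.0884]
tool_rot: [-0.126, 0.992, 0.001, -0.0]
ft_force: [-2.8, 4.5, 4.9]
grip_width: 0.0105
```

```bash
python3 -c "
from h import *
avg(4)"
```

```text
t8.82 p [ 0.5784 -0.1618  0.0884] phi 3.3968 F [-3.6  4.3  5. ] T [ 0.841  0.703 -0.091] Tz [-0.055 -0.111 -0.122 -0.074] tau6 [ 0.086 -0.044 -0.064 -0.066] w 0.0113
```

>>> arm_command(
  translation=[
    [0,0,0.06],
    [0,0,0.06],
    [0,0,0.06],
    [0,0,0.06],
  ],
  turn=[0.05,0.1,0.1,0.1],
  hand=[1,1,1,1],
)

```text
clock: 9.15
eef_pos: [0.5785, -0.162, 0.0878]
tool_rot: [-0.078, 0.997, 0.001, -0.0]
ft_force: [-3.8, 3.7, 5.8]
grip_width: 0.0108
```

```bash
python3 -c "
from h import *
avg(2)"
```

```text
t9.25 p [ 0.5785 -0.162   0.0878] phi 3.2974 F [-4.1  4.6  5.7] T [0.831 0.763 0.044] Tz [0.063 0.025] tau6 [0.083 0.081] w 0.0108
```

>>> arm_command(
  translation=[
    [0,0,0.01],
    [0,0,0.02],
  ],
  turn=[0.02,0.04],
  hand=[1,1],
)

```text
clock: 9.42
eef_pos: [0.5785, -0.162, 0.0876]
tool_rot: [-0.058, 0.998, 0.0, -0.0]
ft_force: [-4.5, 2.5, 5.4]
grip_width: 0.011
```

```bash
python3 -c "
from h import *
st();avg(4)"
```

```text
t9.42 p [ 0.5785 -0.162   0.0876] phi 3.2569 j6 -0.389 F [-4.5  2.5  5.4] T [0.785 0.77  0.255] tau6 0.054 w 0.0110
t9.62 p [ 0.5785 -0.162   0.0876] phi 3.2576 F [-3.8  3.5  5.8] T [0.757 0.775 0.19 ] Tz [0.237 0.183 0.158 0.183] tau6 [0.297 0.268 0.195 0.18 ] w 0.011
```

>>> arm_command(
  translation=[
    [0,0,0.02],
    [0,0,0.04],
  ],
  turn=[0.03,0.06],
  hand=[1,1],
)

```text
clock: 9.78
eef_pos: [0.5785, -0.1621, 0.0873]
tool_rot: [-0.027, 1.0, 0.0, -0.0]
ft_force: [-5.0, 3.8, 6.2]
grip_width: 0.0108
```

```bash
python3 -c "
from h import *
st();avg(4)"
```

```text
t9.78 p [ 0.5785 -0.1621  0.0873] phi 3.1964 j6 -0.328 F [-5.   3.8  6.2] T [0.716 0.822 0.318] tau6 -0.044 w 0.0108
t9.98 p [ 0.5785 -0.1621  0.0873] phi 3.1975 F [-3.5  4.3  5.7] T [0.721 0.825 0.188] Tz [0.237 0.191 0.196 0.128] tau6 [0.327 0.289 0.178 0.156] w 0.0109
```

>>> arm_command(
  translation=[
    [0,0,0.02],
    [0,0,0.04],
  ],
  turn=[0.03,0.06],
  hand=[1,1],
)

```text
clock: 10.15
eef_pos: [0.5785, -0.1622, 0.087]
tool_rot: [0.003, 1.0, 0.0, -0.0]
ft_force: [-4.1, 3.5, 5.8]
grip_width: 0.0106
```

```bash
python3 -c "
from h import *
st();avg(4)"
```

```text
t10.15 p [ 0.5785 -0.1622  0.087 ] phi 3.1364 j6 -0.268 F [-4.1  3.5  5.8] T [0.678 0.856 0.253] tau6 -0.035 w 0.0106
t10.35 p [ 0.5785 -0.1622  0.0869] phi 3.1375 F [-3.5  3.4  6.1] T [0.716 0.843 0.159] Tz [0.202 0.156 0.125 0.153] tau6 [0.336 0.298 0.187 0.165] w 0.0113
```

>>> arm_command(
  translation=[
    [0,0,0],
    [0,0,0],
    [0,0,-0.5],
    [0,0,-3],
    [0,0,-6],
  ],
  turn=[0,0,0,0,0],
  hand=[0.6,0.45,0.45,0.45,0.45],
)

```text
clock: 10.77
eef_pos: [0.5771, -0.1625, 0.1442]
tool_rot: [0.004, 1.0, 0.0, -0.003]
ft_force: [1.1, 0.3, -0.5]
grip_width: 0.0471
```

>>> arm_command(
  translation=[
    [1,1,0],
    [4.2,2.8,0],
    [7.2,4.6,0],
    [10.2,6.6,0],
    [13.2,8.4,0],
  ],
  turn=[-0.12,-0.24,-0.36,-0.48,-0.6],
  hand=[0.45,0.45,0.45,0.45,0.45],
)

```text
clock: 11.18
eef_pos: [0.4465, -0.0772, 0.1463]
tool_rot: [-0.295, 0.956, -0.0, 0.0]
ft_force: [-0.0, 1.2, 1.0]
grip_width: 0.047
```

>>> arm_command(
  translation=[
    [0,0,0],
    [0,0,0],
    [0,0,0],
    [0,0,0],
    [0,0,0],
  ],
  turn=[-0.12,-0.24,-0.37,-0.37,-0.37],
  hand=[0.45,0.45,0.45,0.45,0.45],
)

```text
clock: 11.6
eef_pos: [0.448, -0.0779, 0.1466]
tool_rot: [-0.462, 0.887, -0.0, 0.0]
ft_force: [-0.7, -0.4, -0.3]
grip_width: 0.0471
```

Run:
```python
from h import *
knob('D',0,.0905)
for n in("scene","top"):
    p,d=camera(n); cv2.imwrite(f"pics/{n}4.png",p[:,:,::-1])
from fit import *
c=setup(4,0,0)
for a in(0,.3,.66): print("A",np.round(fit(c,.5789,-.1622,.66-a),3))
c=c[:1]
```

```text
t11.60 p [ 0.448  -0.0779  0.1466] phi 4.1012 j6 -1.132 F [-0.7 -0.4 -0.3] T [ 0.004 -0.005 -0.054] tau6 -0.151 w 0.0471
tool dx 0.05 dy -0.02 cm turn -0.005 dz 5.61Traceback (most recent call last):
  File "<stdin>", line 7, in <module>
    return _wrapfunc(a, 'round', decimals=decimals, out=out)
    return _wrapit(obj, method, *args, **kwds)
    conv = _array_converter(obj)
ValueError: setting an array element with a sequence. The requested array has an inhomogeneous shape after 1 dimensions. The detected shape was (2,) + inhomogeneous part.
```

Run:
```python
from fit import *
c=setup(4,0,0)
for a in(0,.3,.66):
    q,f=fit(c,.5789,-.1622,.66-a); print("A",np.round(q,3),round(f,1))
```

```text
A [ 0.575 -0.162  0.031  0.003 -0.054  2.692] 51.9
A [ 5.780e-01 -1.630e-01 -6.000e-03  1.000e-03 -1.640e-01  1.564e+00] 45.6
A [ 0.578 -0.163 -0.009 -0.001 -0.236  0.91 ] 44.5
```

>>> arm_command(
  translation=[
    [0,0,1.5],
    [0,0,3],
    [0,0,4.4],
    [0,0,5.2],
    [0,0,5.6],
  ],
  turn=[0,0,0,0,0],
  hand=[0.45,0.45,0.45,0.45,0.45],
)

```text
clock: 12.12
eef_pos: [0.4467, -0.0776, 0.0889]
tool_rot: [-0.462, 0.887, 0.001, -0.001]
ft_force: [0.3, 0.2, -0.5]
grip_width: 0.0465
```

>>> arm_command(
  translation=[
    [0,0,0],
    [0,0,0],
    [0,0,0],
    [0,0,0],
    [0,0,0],
  ],
  turn=[0,0,0,0,0],
  hand=[0.6,0.8,1,1,1],
)

```text
clock: 12.53
eef_pos: [0.447, -0.077, 0.091]
tool_rot: [-0.463, 0.887, 0.001, 0.0]
ft_force: [-4.7, 2.8, 5.7]
grip_width: 0.0107
```

>>> arm_command(
  translation=[
    [0,0,0],
    [0,0,0],
  ],
  turn=[0,0],
  hand=[1,1],
)

```text
clock: 12.7
eef_pos: [0.447, -0.077, 0.091]
tool_rot: [-0.463, 0.887, 0.001, 0.0]
ft_force: [-4.0, 3.1, 6.0]
grip_width: 0.0112
```

```bash
python3 -c "
from h import *
st();avg(2)"
```

```text
t12.70 p [ 0.447 -0.077  0.091] phi 4.1035 j6 -1.133 F [-4.   3.1  6. ] T [ 0.629  0.895 -0.318] tau6 -0.281 w 0.0112
t12.80 p [ 0.447 -0.077  0.091] phi 4.1035 F [-4.8  3.4  6.3] T [ 0.637  0.899 -0.287] Tz [-0.324 -0.251] tau6 [-0.281 -0.281] w 0.0111
```

>>> arm_command(
  translation=[
    [0,0,0.05],
    [0,0,0.1],
    [0,0,0.14],
    [0,0,0.18],
  ],
  turn=[0.08,0.16,0.24,0.3],
  hand=[1,1,1,1],
)

```text
clock: 13.13
eef_pos: [0.4472, -0.0772, 0.0894]
tool_rot: [-0.324, 0.946, 0.0, 0.0]
ft_force: [-4.0, 1.3, 7.8]
grip_width: 0.011
```

```bash
python3 -c "
from h import *
st()"
```

```text
t13.13 p [ 0.4472 -0.0772  0.0894] phi 3.8014 j6 -0.831 F [-4.   1.3  7.8] T [0.446 0.96  0.311] tau6 -0.220 w 0.0110
```

>>> arm_command(
  translation=[
    [0,0,0.03],
    [0,0,0.06],
  ],
  turn=[0.05,0.1],
  hand=[1,1],
)

```text
clock: 13.3
eef_pos: [0.4472, -0.0773, 0.0888]
tool_rot: [-0.277, 0.961, 0.0, 0.0]
ft_force: [-5.2, 1.6, 6.8]
grip_width: 0.0111
```

```bash
python3 -c "
from h import *
st()"
```

```text
t13.30 p [ 0.4472 -0.0773  0.0888] phi 3.7025 j6 -0.732 F [-5.2  1.6  6.8] T [0.327 1.028 0.25 ] tau6 -0.222 w 0.0111
```

>>> arm_command(
  translation=[
    [0,0,0.03],
    [0,0,0.06],
  ],
  turn=[0.05,0.1],
  hand=[1,1],
)

```text
clock: 13.47
eef_pos: [0.4473, -0.0773, 0.0883]
tool_rot: [-0.228, 0.974, 0.0, 0.0]
ft_force: [-3.8, 2.0, 7.8]
grip_width: 0.011
```

```bash
python3 -c "
from h import *
st();avg(3)"
```

```text
t13.47 p [ 0.4473 -0.0773  0.0883] phi 3.6025 j6 -0.632 F [-3.8  2.   7.8] T [0.368 0.946 0.279] tau6 -0.212 w 0.0110
t13.62 p [ 0.4473 -0.0773  0.0883] phi 3.6043 F [-3.9  2.   6.8] T [0.395 0.943 0.132] Tz [0.227 0.091 0.078] tau6 [0.385 0.309 0.121] w 0.0106
```

>>> arm_command(
  translation=[
    [0,0,0.03],
    [0,0,0.06],
  ],
  turn=[0.05,0.1],
  hand=[1,1],
)

```text
clock: 13.78
eef_pos: [0.4473, -0.0774, 0.0877]
tool_rot: [-0.18, 0.984, -0.0, 0.0]
ft_force: [-4.1, 1.4, 8.1]
grip_width: 0.011
```

```bash
python3 -c "
from h import *
st()"
```

```text
t13.78 p [ 0.4473 -0.0774  0.0877] phi 3.5026 j6 -0.532 F [-4.1  1.4  8.1] T [0.283 0.972 0.265] tau6 -0.225 w 0.0110
```

>>> arm_command(
  translation=[
    [0,0,0.03],
    [0,0,0.06],
  ],
  turn=[0.05,0.1],
  hand=[1,1],
)

```text
clock: 13.95
eef_pos: [0.4473, -0.0775, 0.0872]
tool_rot: [-0.13, 0.992, -0.0, 0.0]
ft_force: [-4.9, 2.1, 7.9]
grip_width: 0.0106
```

```bash
python3 -c "
from h import *
st();avg(3)"
```

```text
t13.95 p [ 0.4473 -0.0775  0.0872] phi 3.4025 j6 -0.432 F [-4.9  2.1  7.9] T [0.218 1.055 0.28 ] tau6 -0.183 w 0.0106
t14.10 p [ 0.4473 -0.0776  0.0871] phi 3.4042 F [-4.1  1.8  7.3] T [0.259 0.96  0.165] Tz [0.242 0.132 0.121] tau6 [0.407 0.333 0.145] w 0.0108
```

>>> arm_command(
  translation=[
    [0,0,0],
    [0,0,0],
    [0,0,-0.5],
    [0,0,-3],
    [0,0,-6],
  ],
  turn=[0,0,0,0,0],
  hand=[0.6,0.45,0.45,0.45,0.45],
)

```text
clock: 14.52
eef_pos: [0.4458, -0.0774, 0.1451]
tool_rot: [-0.131, 0.991, 0.001, -0.002]
ft_force: [1.2, -0.5, 0.5]
grip_width: 0.0473
```

>>> arm_command(
  translation=[
    [-2,0,0],
    [-5.5,-0.5,0],
    [-9,-0.5,0],
    [-11,-0.5,0],
    [-11,-0.5,0],
  ],
  turn=[0.05,0.1,0.13,0.13,0.13],
  hand=[0.45,0.45,0.45,0.45,0.45],
)

```text
clock: 14.93
eef_pos: [0.5595, -0.0531, 0.1461]
tool_rot: [-0.067, 0.998, -0.0, 0.002]
ft_force: [-0.3, -0.1, 0.4]
grip_width: 0.0471
```

Run:
```python
from h import *
knob('B',0,.0905)
```

```text
t14.93 p [ 0.5595 -0.0531  0.1461] phi 3.2755 j6 -0.229 F [-0.3 -0.1  0.4] T [-0.054 -0.02  -0.041] tau6 0.105 w 0.0471
tool dx 0.44 dy -0.12 cm turn 0.004 dz 5.56
```

>>> arm_command(
  translation=[
    [0,0,1.5],
    [0,0,3],
    [0,0,4.4],
    [0,0,5.2],
    [0,0,5.6],
  ],
  turn=[0,0,0,0,0],
  hand=[0.45,0.45,0.45,0.45,0.45],
)

```text
clock: 15.35
eef_pos: [0.5538, -0.054, 0.0888]
tool_rot: [-0.066, 0.998, 0.0, -0.001]
ft_force: [0.3, -0.6, -0.3]
grip_width: 0.0473
```

>>> arm_command(
  translation=[
    [0,0,0],
    [0,0,0],
    [0,0,0],
    [0,0,0],
    [0,0,0],
  ],
  turn=[0,0,0,0,0],
  hand=[0.6,0.8,1,1,1],
)

```text
clock: 15.77
eef_pos: [0.5557, -0.0542, 0.0911]
tool_rot: [-0.066, 0.998, -0.0, 0.001]
ft_force: [0.1, -0.9, 3.0]
grip_width: 0.0108
```

>>> arm_command(
  translation=[
    [0,0,0],
    [0,0,0],
  ],
  turn=[0,0],
  hand=[1,1],
)

```text
clock: 15.93
eef_pos: [0.5557, -0.0542, 0.0911]
tool_rot: [-0.066, 0.998, -0.0, 0.001]
ft_force: [-2.2, -1.2, 5.8]
grip_width: 0.0107
```

```bash
python3 -c "
from h import *
st();avg(2)"
```

```text
t15.93 p [ 0.5557 -0.0542  0.0911] phi 3.2738 j6 -0.229 F [-2.2 -1.2  5.8] T [-0.226  0.188  0.116] tau6 0.149 w 0.0107
t16.03 p [ 0.5557 -0.0541  0.0911] phi 3.2738 F [-0.8 -0.7  6. ] T [-0.18   0.217  0.211] Tz [0.204 0.219] tau6 [0.149 0.151] w 0.0103
```

>>> arm_command(
  translation=[
    [0,0,0.03],
    [0,0,0.06],
    [0,0,0.09],
    [0,0,0.12],
  ],
  turn=[0.05,0.1,0.15,0.2],
  hand=[1,1,1,1],
)

```text
clock: 16.37
eef_pos: [0.5557, -0.0545, 0.0899]
tool_rot: [0.035, 0.999, -0.001, 0.001]
ft_force: [-1.6, -2.1, 5.7]
grip_width: 0.0107
```

```bash
python3 -c "
from h import *
st()"
```

```text
t16.37 p [ 0.5557 -0.0545  0.0899] phi 3.0713 j6 -0.027 F [-1.6 -2.1  5.7] T [-0.502  0.238  0.261] tau6 -0.278 w 0.0107
```

>>> arm_command(
  translation=[
    [0,0,0.03],
    [0,0,0.06],
  ],
  turn=[0.05,0.1],
  hand=[1,1],
)

```text
clock: 16.53
eef_pos: [0.5558, -0.0547, 0.0893]
tool_rot: [0.085, 0.996, -0.001, 0.001]
ft_force: [-1.0, -2.3, 6.5]
grip_width: 0.011
```

```bash
python3 -c "
from h import *
st()"
```

```text
t16.53 p [ 0.5558 -0.0547  0.0893] phi 2.9711 j6 0.073 F [-1.  -2.3  6.5] T [-0.646  0.171  0.186] tau6 -0.277 w 0.0110
```

>>> arm_command(
  translation=[
    [0,0,0.03],
    [0,0,0.06],
  ],
  turn=[0.05,0.1],
  hand=[1,1],
)

```text
clock: 16.7
eef_pos: [0.5557, -0.0549, 0.0887]
tool_rot: [0.135, 0.991, -0.001, 0.001]
ft_force: [-0.9, -3.4, 7.2]
grip_width: 0.011
```

```bash
python3 -c "
from h import *
st();avg(3)"
```

```text
t16.70 p [ 0.5557 -0.0549  0.0887] phi 2.8710 j6 0.173 F [-0.9 -3.4  7.2] T [-0.657  0.259  0.224] tau6 -0.276 w 0.0110
t16.85 p [ 0.5557 -0.0549  0.0887] phi 2.8729 F [-1.2 -2.8  5.8] T [-0.571  0.251  0.057] Tz [0.09  0.053 0.029] tau6 [0.335 0.257 0.068] w 0.0109
```

>>> arm_command(
  translation=[
    [0,0,0.03],
    [0,0,0.06],
  ],
  turn=[0.05,0.1],
  hand=[1,1],
)

```text
clock: 17.02
eef_pos: [0.5556, -0.0551, 0.0881]
tool_rot: [0.184, 0.983, -0.001, 0.001]
ft_force: [-1.9, -3.3, 6.2]
grip_width: 0.0107
```

```bash
python3 -c "
from h import *
st()"
```

```text
t17.02 p [ 0.5556 -0.0551  0.0881] phi 2.7710 j6 0.273 F [-1.9 -3.3  6.2] T [-0.678  0.275  0.265] tau6 -0.302 w 0.0107
```

>>> arm_command(
  translation=[
    [0,0,0.03],
    [0,0,0.06],
  ],
  turn=[0.05,0.1],
  hand=[1,1],
)

```text
clock: 17.18
eef_pos: [0.5555, -0.0552, 0.0875]
tool_rot: [0.233, 0.972, -0.001, 0.001]
ft_force: [-1.6, -4.2, 6.0]
grip_width: 0.0109
```

```bash
python3 -c "
from h import *
st()"
```

```text
t17.18 p [ 0.5555 -0.0552  0.0875] phi 2.6709 j6 0.373 F [-1.6 -4.2  6. ] T [-0.772  0.373  0.222] tau6 -0.257 w 0.0109
```

>>> arm_command(
  translation=[
    [0,0,0.03],
    [0,0,0.06],
  ],
  turn=[0.05,0.1],
  hand=[1,1],
)

```text
clock: 17.35
eef_pos: [0.5555, -0.0554, 0.087]
tool_rot: [0.282, 0.96, -0.001, 0.001]
ft_force: [-2.1, -4.3, 7.2]
grip_width: 0.0108
```

```bash
python3 -c "
from h import *
st();avg(3)"
```

```text
t17.35 p [ 0.5555 -0.0554  0.087 ] phi 2.5708 j6 0.473 F [-2.1 -4.3  7.2] T [-0.905  0.446  0.239] tau6 -0.233 w 0.0108
t17.50 p [ 0.5555 -0.0554  0.087 ] phi 2.5726 F [-1.9 -4.3  5.9] T [-0.864  0.402  0.1  ] Tz [0.131 0.106 0.064] tau6 [0.373 0.296 0.108] w 0.0108
```

>>> arm_command(
  translation=[
    [0,0,0],
    [0,0,0],
    [0,0,-0.5],
    [0,0,-3],
    [0,0,-6],
  ],
  turn=[0,0,0,0,0],
  hand=[0.6,0.45,0.45,0.45,0.45],
)

```text
clock: 17.92
eef_pos: [0.5527, -0.0533, 0.1438]
tool_rot: [0.28, 0.96, -0.0, -0.003]
ft_force: [0.7, -0.2, 0.8]
grip_width: 0.0471
```

>>> arm_command(
  translation=[
    [0,-2,0],
    [0,-5.5,0],
    [0,-9,0],
    [0,-12.5,0],
    [0,-15.6,0],
  ],
  turn=[-0.12,-0.24,-0.36,-0.48,-0.6],
  hand=[0.45,0.45,0.45,0.45,0.45],
)

```text
clock: 18.33
eef_pos: [0.4701, -0.1863, 0.1459]
tool_rot: [-0.019, 1.0, 0.0, -0.0]
ft_force: [0.0, -1.1, 0.4]
grip_width: 0.0468
```

>>> arm_command(
  translation=[
    [0,0,0],
    [0,0,0],
    [0,0,0],
  ],
  turn=[-0.06,-0.06,-0.06],
  hand=[0.45,0.45,0.45],
)

```text
clock: 18.58
eef_pos: [0.4712, -0.1854, 0.1459]
tool_rot: [-0.045, 0.999, 0.0, 0.0]
ft_force: [-0.2, 0.8, 0.6]
grip_width: 0.0473
```

Run:
```python
from h import *
knob('C',0,.0905)
```

```text
t18.58 p [ 0.4712 -0.1854  0.1459] phi 3.2315 j6 -0.465 F [-0.2  0.8  0.6] T [-0.024 -0.001  0.059] tau6 -0.062 w 0.0473
tool dx -0.01 dy -0.04 cm turn -0.002 dz 5.54
```

>>> arm_command(
  translation=[
    [0,0,1.5],
    [0,0,3],
    [0,0,4.4],
    [0,0,5.2],
    [0,0,5.5],
  ],
  turn=[0,0,0,0,0],
  hand=[0.45,0.45,0.45,0.45,0.45],
)

```text
clock: 19.0
eef_pos: [0.4707, -0.1841, 0.0893]
tool_rot: [-0.047, 0.999, 0.001, -0.001]
ft_force: [-1.0, 0.1, -0.2]
grip_width: 0.0467
```

>>> arm_command(
  translation=[
    [0,0,0],
    [0,0,0],
    [0,0,0],
    [0,0,0],
    [0,0,0],
  ],
  turn=[0,0,0,0,0],
  hand=[0.6,0.8,1,1,1],
)

```text
clock: 19.42
eef_pos: [0.472, -0.1851, 0.0918]
tool_rot: [-0.046, 0.999, 0.0, 0.001]
ft_force: [-0.6, 1.9, 3.1]
grip_width: 0.0105
```

>>> arm_command(
  translation=[
    [0,0,0],
    [0,0,0],
  ],
  turn=[0,0],
  hand=[1,1],
)

```text
clock: 19.58
eef_pos: [0.4719, -0.1851, 0.0917]
tool_rot: [-0.046, 0.999, 0.0, 0.001]
ft_force: [0.7, 2.8, 5.2]
grip_width: 0.0108
```

```bash
python3 -c "
from h import *
st()"
```

```text
t19.58 p [ 0.4719 -0.1851  0.0917] phi 3.2340 j6 -0.467 F [0.7 2.8 5.2] T [ 0.807 -0.034 -0.083] tau6 -0.021 w 0.0108
```

>>> arm_command(
  translation=[
    [0,0,0.03],
    [0,0,0.06],
    [0,0,0.09],
    [0,0,0.12],
  ],
  turn=[0.05,0.1,0.15,0.2],
  hand=[1,1,1,1],
)

```text
clock: 19.92
eef_pos: [0.4719, -0.1856, 0.0905]
tool_rot: [0.055, 0.998, -0.0, 0.001]
ft_force: [0.0, 2.5, 5.1]
grip_width: 0.0109
```

```bash
python3 -c "
from h import *
st()"
```

```text
t19.92 p [ 0.4719 -0.1856  0.0905] phi 3.0320 j6 -0.265 F [0.  2.5 5.1] T [0.497 0.027 0.2  ] tau6 -0.288 w 0.0109
```

>>> arm_command(
  translation=[
    [0,0,0.03],
    [0,0,0.06],
  ],
  turn=[0.05,0.1],
  hand=[1,1],
)

```text
clock: 20.08
eef_pos: [0.4719, -0.1858, 0.09]
tool_rot: [0.105, 0.995, -0.0, 0.001]
ft_force: [-0.0, 1.3, 6.2]
grip_width: 0.0109
```

```bash
python3 -c "
from h import *
st()"
```

```text
t20.08 p [ 0.4719 -0.1858  0.09  ] phi 2.9319 j6 -0.165 F [-0.   1.3  6.2] T [0.34  0.032 0.168] tau6 -0.285 w 0.0109
```

>>> arm_command(
  translation=[
    [0,0,0.03],
    [0,0,0.06],
  ],
  turn=[0.05,0.1],
  hand=[1,1],
)

```text
clock: 20.25
eef_pos: [0.4718, -0.1861, 0.0894]
tool_rot: [0.154, 0.988, -0.001, 0.001]
ft_force: [-0.7, 0.8, 5.7]
grip_width: 0.0111
```

```bash
python3 -c "
from h import *
st();avg(3)"
```

```text
t20.25 p [ 0.4718 -0.1861  0.0894] phi 2.8317 j6 -0.065 F [-0.7  0.8  5.7] T [0.215 0.122 0.183] tau6 -0.283 w 0.0111
t20.40 p [ 0.4718 -0.1861  0.0893] phi 2.8335 F [-0.4  1.2  5.3] T [0.264 0.082 0.08 ] Tz [0.15  0.049 0.04 ] tau6 [0.327 0.246 0.058] w 0.011
```

>>> arm_command(
  translation=[
    [0,0,0.03],
    [0,0,0.06],
  ],
  turn=[0.05,0.1],
  hand=[1,1],
)

```text
clock: 20.57
eef_pos: [0.4717, -0.1863, 0.0888]
tool_rot: [0.204, 0.979, -0.001, 0.001]
ft_force: [-0.8, 1.2, 6.3]
grip_width: 0.0108
```

```bash
python3 -c "
from h import *
st();avg(3)"
```

```text
t20.57 p [ 0.4717 -0.1863  0.0888] phi 2.7316 j6 0.035 F [-0.8  1.2  6.3] T [0.065 0.194 0.252] tau6 -0.308 w 0.0108
t20.72 p [ 0.4717 -0.1863  0.0887] phi 2.7333 F [-0.4  0.6  5.1] T [0.136 0.161 0.07 ] Tz [0.16  0.007 0.043] tau6 [0.324 0.247 0.06 ] w 0.011
```

>>> arm_command(
  translation=[
    [0,0,0.03],
    [0,0,0.06],
  ],
  turn=[0.05,0.1],
  hand=[1,1],
)

```text
clock: 20.88
eef_pos: [0.4716, -0.1865, 0.0881]
tool_rot: [0.252, 0.968, -0.001, 0.001]
ft_force: [-1.2, -0.7, 6.1]
grip_width: 0.0107
```

```bash
python3 -c "
from h import *
st();avg(3)"
```

```text
t20.88 p [ 0.4716 -0.1865  0.0881] phi 2.6315 j6 0.135 F [-1.2 -0.7  6.1] T [0.011 0.215 0.221] tau6 -0.307 w 0.0107
t21.03 p [ 0.4716 -0.1865  0.0881] phi 2.6331 F [-0.9  0.2  5.8] T [0.057 0.246 0.046] Tz [ 0.112 -0.006  0.03 ] tau6 [0.325 0.249 0.061] w 0.0111
```

>>> arm_command(
  translation=[
    [0,0,0.03],
    [0,0,0.06],
  ],
  turn=[0.05,0.1],
  hand=[1,1],
)

```text
clock: 21.2
eef_pos: [0.4714, -0.1867, 0.0876]
tool_rot: [0.3, 0.954, -0.001, 0.001]
ft_force: [-0.8, -0.9, 7.3]
grip_width: 0.0109
```

```bash
python3 -c "
from h import *
st();avg(3)"
```

```text
t21.20 p [ 0.4714 -0.1867  0.0876] phi 2.5313 j6 0.235 F [-0.8 -0.9  7.3] T [-0.148  0.381  0.255] tau6 -0.282 w 0.0109
t21.35 p [ 0.4715 -0.1867  0.0876] phi 2.5331 F [-1.  -0.3  6.2] T [-0.027  0.317  0.084] Tz [0.192 0.041 0.02 ] tau6 [0.351 0.273 0.085] w 0.0107
```

>>> arm_command(
  translation=[
    [0,0,0.03],
    [0,0,0.06],
  ],
  turn=[0.05,0.1],
  hand=[1,1],
)

```text
clock: 21.52
eef_pos: [0.4713, -0.1869, 0.0871]
tool_rot: [0.348, 0.938, -0.001, 0.001]
ft_force: [-1.6, -1.0, 7.1]
grip_width: 0.0104
```

```bash
python3 -c "
from h import *
st();avg(3)"
```

```text
t21.52 p [ 0.4713 -0.1869  0.0871] phi 2.4313 j6 0.335 F [-1.6 -1.   7.1] T [-0.219  0.523  0.244] tau6 -0.243 w 0.0104
t21.67 p [ 0.4713 -0.1869  0.0871] phi 2.4330 F [-1.7 -1.1  6.5] T [-0.175  0.433  0.158] Tz [0.172 0.156 0.145] tau6 [0.381 0.306 0.119] w 0.0109
```

>>> arm_command(
  translation=[
    [0,0,0],
    [0,0,0],
    [0,0,-0.5],
    [0,0,-3],
    [0,0,-6],
  ],
  turn=[0,0,0,0,0],
  hand=[0.6,0.45,0.45,0.45,0.45],
)

```text
clock: 22.08
eef_pos: [0.4689, -0.1847, 0.1444]
tool_rot: [0.347, 0.938, -0.0, -0.003]
ft_force: [1.4, -0.8, 0.4]
grip_width: 0.0473
```

```bash
python3 -c "
from h import *
rel(.5787,-.1622,3.1375,.087)"
```

```text
t22.08 p [ 0.4689 -0.1847  0.1444] phi 2.4337 j6 0.333 F [ 1.4 -0.8  0.4] T [-0.034 -0.012 -0.047] tau6 0.000 w 0.0473
tool dx -6.88 dy 8.85 cm turn -0.704 dz 5.74
```

>>> arm_command(
  translation=[
    [-1,1,0],
    [-2.5,3,0],
    [-4,5.5,0],
    [-5.5,7.5,0],
    [-6.7,8.8,0],
  ],
  turn=[-0.12,-0.24,-0.36,-0.48,-0.6],
  hand=[0.45,0.45,0.45,0.45,0.45],
)

```text
clock: 22.5
eef_pos: [0.5812, -0.1614, 0.146]
tool_rot: [0.05, 0.999, -0.0, 0.0]
ft_force: [-0.1, -0.6, 0.3]
grip_width: 0.0468
```

>>> arm_command(
  translation=[
    [0,0,0],
    [0,0,0],
    [0,0,0],
    [0,0,0],
  ],
  turn=[-0.1,-0.1,-0.1,-0.1],
  hand=[0.45,0.45,0.45,0.45],
)

```text
clock: 22.83
eef_pos: [0.5786, -0.1622, 0.1459]
tool_rot: [0.005, 1.0, 0.0, -0.0]
ft_force: [-1.1, 0.2, 0.1]
grip_width: 0.0468
```

```bash
python3 -c "
from h import *
rel(.5787,-.1622,3.1375,.087)"
```

```text
t22.83 p [ 0.5786 -0.1622  0.1459] phi 3.1313 j6 -0.263 F [-1.1  0.2  0.1] T [-0.01   0.052 -0.034] tau6 0.005 w 0.0468
tool dx -0.01 dy 0.00 cm turn -0.006 dz 5.89
```

>>> arm_command(
  translation=[
    [0,0,1.5],
    [0,0,3],
    [0,0,4.4],
    [0,0,5.4],
    [0,0,5.8],
  ],
  turn=[0,0,0,0,0],
  hand=[0.45,0.45,0.45,0.45,0.45],
)

```text
clock: 23.25
eef_pos: [0.5776, -0.1621, 0.0864]
tool_rot: [0.005, 1.0, 0.0, -0.001]
ft_force: [-0.5, -0.2, -1.0]
grip_width: 0.0472
```

>>> arm_command(
  translation=[
    [0,0,0],
    [0,0,0],
    [0,0,0],
    [0,0,0],
    [0,0,0],
  ],
  turn=[0,0,0,0,0],
  hand=[0.6,0.8,1,1,1],
)

```text
clock: 23.67
eef_pos: [0.5799, -0.1621, 0.0892]
tool_rot: [0.004, 1.0, -0.0, 0.001]
ft_force: [-0.4, 0.3, 2.9]
grip_width: 0.0106
```

>>> arm_command(
  translation=[
    [0,0,0],
    [0,0,0],
  ],
  turn=[0,0],
  hand=[1,1],
)

```text
clock: 23.83
eef_pos: [0.5799, -0.1621, 0.0891]
tool_rot: [0.004, 1.0, -0.0, 0.001]
ft_force: [-1.3, 1.8, 6.0]
grip_width: 0.0107
```

```bash
python3 -c "
from h import *
st()"
```

```text
t23.83 p [ 0.5799 -0.1621  0.0891] phi 3.1341 j6 -0.265 F [-1.3  1.8  6. ] T [0.207 0.24  0.221] tau6 0.223 w 0.0107
```

>>> arm_command(
  translation=[
    [0,0,0.03],
    [0,0,0.06],
  ],
  turn=[0.05,0.1],
  hand=[1,1],
)

```text
clock: 24.0
eef_pos: [0.5799, -0.1624, 0.0886]
tool_rot: [0.055, 0.998, -0.0, 0.001]
ft_force: [-1.5, 0.0, 7.0]
grip_width: 0.0106
```

```bash
python3 -c "
from h import *
st();avg(3)"
```

```text
t24.00 p [ 0.5799 -0.1624  0.0886] phi 3.0318 j6 -0.163 F [-1.5  0.   7. ] T [0.029 0.303 0.309] tau6 -0.211 w 0.0106
t24.15 p [ 0.5799 -0.1624  0.0886] phi 3.0335 F [-1.1  0.5  5.9] T [0.074 0.245 0.158] Tz [0.198 0.128 0.147] tau6 [0.409 0.345 0.158] w 0.0105
```

>>> arm_command(
  translation=[
    [0,0,0.03],
    [0,0,0.06],
  ],
  turn=[0.05,0.1],
  hand=[1,1],
)

```text
clock: 24.32
eef_pos: [0.5799, -0.1627, 0.0881]
tool_rot: [0.105, 0.994, -0.001, 0.001]
ft_force: [-1.6, -0.6, 6.6]
grip_width: 0.0108
```

```bash
python3 -c "
from h import *
st();avg(3)"
```

```text
t24.32 p [ 0.5799 -0.1627  0.0881] phi 2.9317 j6 -0.063 F [-1.6 -0.6  6.6] T [-0.064  0.391  0.349] tau6 -0.178 w 0.0108
t24.47 p [ 0.5799 -0.1627  0.0881] phi 2.9334 F [-2.  -0.4  5.7] T [-0.047  0.317  0.199] Tz [0.252 0.167 0.178] tau6 [0.434 0.373 0.186] w 0.0106
```

>>> arm_command(
  translation=[
    [0,0,0.03],
    [0,0,0.06],
  ],
  turn=[0.05,0.1],
  hand=[1,1],
)

```text
clock: 24.63
eef_pos: [0.5798, -0.163, 0.0875]
tool_rot: [0.154, 0.988, -0.001, 0.001]
ft_force: [-2.0, -1.2, 7.1]
grip_width: 0.0109
```

```bash
python3 -c "
from h import *
st();avg(3)"
```

```text
t24.63 p [ 0.5798 -0.163   0.0875] phi 2.8316 j6 0.037 F [-2.  -1.2  7.1] T [-0.195  0.45   0.36 ] tau6 -0.157 w 0.0109
t24.78 p [ 0.5798 -0.1629  0.0875] phi 2.8332 F [-1.8 -0.1  6.1] T [-0.176  0.389  0.182] Tz [0.246 0.16  0.14 ] tau6 [0.449 0.39  0.204] w 0.0103
```

>>> arm_command(
  translation=[
    [0,0,0.02],
    [0,0,0.03],
  ],
  turn=[0.025,0.05],
  hand=[1,1],
)

```text
clock: 24.95
eef_pos: [0.5798, -0.1631, 0.0873]
tool_rot: [0.179, 0.984, -0.001, 0.001]
ft_force: [-2.0, -1.5, 5.5]
grip_width: 0.0109
```

```bash
python3 -c "
from h import *
st();avg(3)"
```

```text
t24.95 p [ 0.5798 -0.1631  0.0873] phi 2.7826 j6 0.086 F [-2.  -1.5  5.5] T [-0.237  0.465  0.35 ] tau6 0.115 w 0.0109
t25.10 p [ 0.5797 -0.1631  0.0872] phi 2.7834 F [-2.  -1.1  6.6] T [-0.236  0.48   0.311] Tz [0.35  0.303 0.281] tau6 [0.409 0.376 0.284] w 0.0109
```

>>> arm_command(
  translation=[
    [0,0,0.02],
    [0,0,0.03],
  ],
  turn=[0.025,0.05],
  hand=[1,1],
)

```text
clock: 25.27
eef_pos: [0.5797, -0.1632, 0.087]
tool_rot: [0.203, 0.979, -0.001, 0.001]
ft_force: [-1.7, -1.4, 8.0]
grip_width: 0.0107
```

```bash
python3 -c "
from h import *
st();avg(3)"
```

```text
t25.27 p [ 0.5797 -0.1632  0.087 ] phi 2.7326 j6 0.136 F [-1.7 -1.4  8. ] T [-0.32   0.552  0.409] tau6 0.148 w 0.0107
t25.42 p [ 0.5797 -0.1632  0.087 ] phi 2.7335 F [-2.  -1.2  7.1] T [-0.255  0.481  0.273] Tz [0.304 0.256 0.26 ] tau6 [0.447 0.413 0.321] w 0.0106
```

>>> arm_command(
  translation=[
    [0,0,0.02],
    [0,0,0.03],
  ],
  turn=[0.025,0.05],
  hand=[1,1],
)

```text
clock: 25.58
eef_pos: [0.5797, -0.1633, 0.0869]
tool_rot: [0.227, 0.974, -0.001, 0.001]
ft_force: [-2.7, -1.2, 8.0]
grip_width: 0.011
```

```bash
python3 -c "
from h import *
st();avg(3)"
```

```text
t25.58 p [ 0.5797 -0.1633  0.0869] phi 2.6827 j6 0.185 F [-2.7 -1.2  8. ] T [-0.372  0.599  0.448] tau6 0.206 w 0.0110
t25.73 p [ 0.5797 -0.1634  0.0869] phi 2.6835 F [-2.7 -1.7  7.5] T [-0.325  0.574  0.389] Tz [0.418 0.372 0.378] tau6 [0.493 0.464 0.372] w 0.0106
```

>>> arm_command(
  translation=[
    [0,0,0.02],
    [0,0,0.03],
  ],
  turn=[0.025,0.05],
  hand=[1,1],
)

```text
clock: 25.9
eef_pos: [0.5796, -0.1635, 0.0868]
tool_rot: [0.252, 0.968, -0.001, 0.001]
ft_force: [-3.6, -1.9, 9.3]
grip_width: 0.0109
```

```bash
python3 -c "
from h import *
st();avg(3)"
```

```text
t25.90 p [ 0.5796 -0.1635  0.0868] phi 2.6328 j6 0.235 F [-3.6 -1.9  9.3] T [-0.373  0.717  0.52 ] tau6 0.263 w 0.0109
t26.05 p [ 0.5796 -0.1635  0.0868] phi 2.6335 F [-3.4 -1.8  8.8] T [-0.368  0.709  0.427] Tz [0.443 0.422 0.416] tau6 [0.548 0.522 0.431] w 0.0105
```

>>> arm_command(
  translation=[
    [0,0,0.01],
    [0,0,0.01],
  ],
  turn=[0.025,0.05],
  hand=[1,1],
)

```text
clock: 26.22
eef_pos: [0.5795, -0.1636, 0.0867]
tool_rot: [0.276, 0.961, -0.001, 0.001]
ft_force: [-2.5, -2.3, 8.9]
grip_width: 0.0105
```

```bash
python3 -c "
from h import *
st();avg(3)"
```

```text
t26.22 p [ 0.5795 -0.1636  0.0867] phi 2.5829 j6 0.285 F [-2.5 -2.3  8.9] T [-0.416  0.733  0.618] tau6 0.336 w 0.0105
t26.37 p [ 0.5795 -0.1636  0.0867] phi 2.5837 F [-3.1 -2.1  8.4] T [-0.432  0.746  0.493] Tz [0.484 0.458 0.537] tau6 [0.625 0.599 0.507] w 0.0109
```

>>> arm_command(
  translation=[
    [0,0,0.01],
    [0,0,0.01],
  ],
  turn=[0.025,0.05],
  hand=[1,1],
)

```text
clock: 26.53
eef_pos: [0.5795, -0.1637, 0.0866]
tool_rot: [0.3, 0.954, -0.001, 0.001]
ft_force: [-3.3, -1.7, 9.5]
grip_width: 0.0106
```

```bash
python3 -c "
from h import *
st();avg(6)"
```

```text
t26.53 p [ 0.5795 -0.1637  0.0866] phi 2.5330 j6 0.335 F [-3.3 -1.7  9.5] T [-0.446  0.746  0.588] tau6 0.424 w 0.0106
t26.83 p [ 0.5795 -0.1636  0.0866] phi 2.5341 F [-3.1 -2.2  8.7] T [-0.435  0.759  0.579] Tz [0.567 0.599 0.551 0.531 0.619 0.607] tau6 [0.706 0.682 0.591 0.572 0.57  0.569] w 0.0108
```

>>> arm_command(
  translation=[
    [0,0,0],
    [0,0,0],
    [0,0,-0.5],
    [0,0,-3],
    [0,0,-6],
  ],
  turn=[0,0,0,0,0],
  hand=[0.6,0.45,0.45,0.45,0.45],
)

```text
clock: 27.25
eef_pos: [0.5771, -0.1614, 0.1425]
tool_rot: [0.299, 0.954, -0.0, -0.004]
ft_force: [0.5, 0.1, 0.7]
grip_width: 0.0466
```

>>> arm_command(
  translation=[
    [2,0,0],
    [5,-0.2,0],
    [8.5,-0.4,0],
    [12,-0.5,0],
    [15.5,-0.6,0],
  ],
  turn=[-0.12,-0.24,-0.36,-0.48,-0.6],
  hand=[0.45,0.45,0.45,0.45,0.45],
)

```text
clock: 27.67
eef_pos: [0.4472, -0.0778, 0.1446]
tool_rot: [0.001, 1.0, 0.0, -0.0]
ft_force: [0.4, 0.4, 0.4]
grip_width: 0.0471
```

>>> arm_command(
  translation=[
    [0,0,0],
    [0,0,0],
    [0,0,0],
    [0,0,0],
    [0,0,0],
  ],
  turn=[-0.12,-0.24,-0.27,-0.27,-0.27],
  hand=[0.45,0.45,0.45,0.45,0.45],
)

```text
clock: 28.08
eef_pos: [0.4487, -0.0785, 0.1449]
tool_rot: [-0.13, 0.991, -0.0, 0.0]
ft_force: [0.4, -0.6, 0.3]
grip_width: 0.047
```

Run:
```python
from h import *
rel(.4478,-.0783,3.4042,.088)
for n in("scene","top"):
    p,d=camera(n); cv2.imwrite(f"pics/{n}5.png",p[:,:,::-1])
from fit import *
c=setup(5,0,0)
q,f=fit(c,.5789,-.1622,-.6); print("A",np.round(q,3),round(f,1))
```

```text
t28.08 p [ 0.4487 -0.0785  0.1449] phi 3.4028 j6 -0.434 F [ 0.4 -0.6  0.3] T [-0.015  0.042  0.037] tau6 -0.032 w 0.0470
tool dx 0.08 dy 0.04 cm turn -0.001 dz 5.69
A [ 0.581 -0.165 -0.426 -0.002  0.362  0.473] 50.3
```

>>> arm_command(
  translation=[
    [0.1,0,1.5],
    [0.1,0,3],
    [0.1,0,4.4],
    [0.1,0,5.2],
    [0.1,0,5.6],
  ],
  turn=[0,0,0,0,0],
  hand=[0.45,0.45,0.45,0.45,0.45],
)

```text
clock: 28.6
eef_pos: [0.4468, -0.0787, 0.0875]
tool_rot: [-0.13, 0.991, 0.0, -0.001]
ft_force: [-0.4, 0.3, 0.4]
grip_width: 0.0467
```

>>> arm_command(
  translation=[
    [0,0,0],
    [0,0,0],
    [0,0,0],
    [0,0,0],
    [0,0,0],
  ],
  turn=[0,0,0,0,0],
  hand=[0.6,0.8,1,1,1],
)

```text
clock: 29.02
eef_pos: [0.4478, -0.0774, 0.0897]
tool_rot: [-0.131, 0.991, 0.001, 0.001]
ft_force: [-1.9, 4.8, 3.2]
grip_width: 0.0108
```

>>> arm_command(
  translation=[
    [0,0,0],
    [0,0,0],
  ],
  turn=[0,0],
  hand=[1,1],
)

```text
clock: 29.18
eef_pos: [0.4478, -0.0774, 0.0897]
tool_rot: [-0.131, 0.991, 0.001, 0.001]
ft_force: [-1.5, 5.3, 3.0]
grip_width: 0.0104
```

```bash
python3 -c "
from h import *
st()"
```

```text
t29.18 p [ 0.4478 -0.0774  0.0897] phi 3.4046 j6 -0.436 F [-1.5  5.3  3. ] T [ 1.02   0.377 -0.042] tau6 -0.014 w 0.0104
```

>>> arm_command(
  translation=[
    [0,0,0.03],
    [0,0,0.06],
    [0,0,0.09],
    [0,0,0.12],
  ],
  turn=[0.05,0.1,0.15,0.2],
  hand=[1,1,1,1],
)

```text
clock: 29.52
eef_pos: [0.4479, -0.0778, 0.0887]
tool_rot: [-0.031, 1.0, 0.001, 0.001]
ft_force: [-2.3, 4.0, 4.5]
grip_width: 0.0105
```

```bash
python3 -c "
from h import *
st()"
```

```text
t29.52 p [ 0.4479 -0.0778  0.0887] phi 3.2031 j6 -0.235 F [-2.3  4.   4.5] T [0.647 0.459 0.346] tau6 -0.123 w 0.0105
```

>>> arm_command(
  translation=[
    [0,0,0.02],
    [0,0,0.03],
  ],
  turn=[0.025,0.05],
  hand=[1,1],
)

```text
clock: 29.68
eef_pos: [0.4479, -0.0779, 0.0884]
tool_rot: [-0.006, 1.0, 0.001, 0.001]
ft_force: [-0.9, 4.0, 3.7]
grip_width: 0.0108
```

```bash
python3 -c "
from h import *
st()"
```

```text
t29.68 p [ 0.4479 -0.0779  0.0884] phi 3.1543 j6 -0.186 F [-0.9  4.   3.7] T [0.639 0.446 0.333] tau6 0.148 w 0.0108
```

>>> arm_command(
  translation=[
    [0,0,0.02],
    [0,0,0.03],
  ],
  turn=[0.025,0.05],
  hand=[1,1],
)

```text
clock: 29.85
eef_pos: [0.4479, -0.0779, 0.0881]
tool_rot: [0.019, 1.0, 0.001, 0.001]
ft_force: [-1.7, 2.5, 3.6]
grip_width: 0.0108
```

```bash
python3 -c "
from h import *
st()"
```

```text
t29.85 p [ 0.4479 -0.0779  0.0881] phi 3.1044 j6 -0.136 F [-1.7  2.5  3.6] T [0.675 0.442 0.38 ] tau6 0.143 w 0.0108
```

>>> arm_command(
  translation=[
    [0,0,0.02],
    [0,0,0.03],
  ],
  turn=[0.025,0.05],
  hand=[1,1],
)

```text
clock: 30.02
eef_pos: [0.4479, -0.078, 0.0879]
tool_rot: [0.044, 0.999, 0.001, 0.0]
ft_force: [-2.5, 3.3, 4.9]
grip_width: 0.0111
```

```bash
python3 -c "
from h import *
st()"
```

```text
t30.02 p [ 0.4479 -0.078   0.0879] phi 3.0543 j6 -0.086 F [-2.5  3.3  4.9] T [0.582 0.492 0.457] tau6 0.168 w 0.0111
```

>>> arm_command(
  translation=[
    [0,0,0.02],
    [0,0,0.03],
  ],
  turn=[0.025,0.05],
  hand=[1,1],
)

```text
clock: 30.18
eef_pos: [0.4479, -0.0781, 0.0877]
tool_rot: [0.069, 0.998, 0.001, 0.001]
ft_force: [-3.0, 3.1, 6.3]
grip_width: 0.0104
```

```bash
python3 -c "
from h import *
st()"
```

```text
t30.18 p [ 0.4479 -0.0781  0.0877] phi 3.0045 j6 -0.036 F [-3.   3.1  6.3] T [0.499 0.637 0.475] tau6 0.232 w 0.0104
```

>>> arm_command(
  translation=[
    [0,0,0.01],
    [0,0,0.02],
  ],
  turn=[0.025,0.05],
  hand=[1,1],
)

```text
clock: 30.35
eef_pos: [0.4479, -0.0781, 0.0877]
tool_rot: [0.093, 0.996, 0.001, 0.001]
ft_force: [-2.9, 3.2, 7.4]
grip_width: 0.0107
```

```bash
python3 -c "
from h import *
st()"
```

```text
t30.35 p [ 0.4479 -0.0781  0.0877] phi 2.9546 j6 0.013 F [-2.9  3.2  7.4] T [0.529 0.745 0.53 ] tau6 0.304 w 0.0107
```

>>> arm_command(
  translation=[
    [0,0,0.01],
    [0,0,0.01],
  ],
  turn=[0.025,0.05],
  hand=[1,1],
)

```text
clock: 30.52
eef_pos: [0.4478, -0.0782, 0.0876]
tool_rot: [0.118, 0.993, 0.0, 0.001]
ft_force: [-3.7, 2.8, 6.6]
grip_width: 0.011
```

```bash
python3 -c "
from h import *
st();avg(4)"
```

```text
t30.52 p [ 0.4478 -0.0782  0.0876] phi 2.9048 j6 0.063 F [-3.7  2.8  6.6] T [0.496 0.71  0.686] tau6 0.384 w 0.0110
t30.72 p [ 0.4478 -0.0782  0.0875] phi 2.9058 F [-2.9  2.4  6.3] T [0.506 0.692 0.519] Tz [0.533 0.514 0.525 0.506] tau6 [0.648 0.618 0.527 0.51 ] w 0.0109
```

>>> arm_command(
  translation=[
    [0,0,0],
    [0,0,0],
    [0,0,-0.5],
    [0,0,-3],
    [0,0,-6],
  ],
  turn=[0,0,0,0,0],
  hand=[0.6,0.45,0.45,0.45,0.45],
)

```text
clock: 31.13
eef_pos: [0.4458, -0.0787, 0.1452]
tool_rot: [0.119, 0.993, -0.0, -0.003]
ft_force: [0.0, -0.1, 0.0]
grip_width: 0.0472
```

>>> arm_command(
  translation=[
    [-2,1,0],
    [-5,2.5,0],
    [-8,4,0],
    [-9.9,4.9,0],
    [-9.9,4.9,0],
  ],
  turn=[0.11,0.22,0.33,0.33,0.33],
  hand=[0.45,0.45,0.45,0.45,0.45],
)

```text
clock: 31.55
eef_pos: [0.5598, -0.0539, 0.1462]
tool_rot: [0.28, 0.96, 0.0, 0.002]
ft_force: [0.5, -0.3, 0.8]
grip_width: 0.0469
```

>>> arm_command(
  translation=[
    [0,0,0],
    [0,0,0],
    [0,0,0],
  ],
  turn=[0,0,0],
  hand=[0.45,0.45,0.45],
)

```text
clock: 31.8
eef_pos: [0.5543, -0.0548, 0.1461]
tool_rot: [0.28, 0.96, -0.0, -0.001]
ft_force: [-0.6, 0.6, -0.7]
grip_width: 0.0472
```

Run:
```python
from h import *
rel(.5553,-.0546,2.5726,.088)
```

```text
t31.80 p [ 0.5543 -0.0548  0.1461] phi 2.5733 j6 0.470 F [-0.6  0.6 -0.7] T [-0.002  0.028  0.012] tau6 -0.001 w 0.0472
tool dx -0.08 dy 0.07 cm turn 0.001 dz 5.81
```

>>> arm_command(
  translation=[
    [0,0,1.5],
    [0,0,3],
    [0,0,4.4],
    [0,0,5.4],
    [0,0,5.7],
  ],
  turn=[0,0,0,0,0],
  hand=[0.45,0.45,0.45,0.45,0.45],
)

```text
clock: 32.22
eef_pos: [0.5534, -0.0547, 0.0876]
tool_rot: [0.28, 0.96, -0.0, -0.002]
ft_force: [-1.1, 0.1, -0.2]
grip_width: 0.047
```

>>> arm_command(
  translation=[
    [0,0,0],
    [0,0,0],
    [0,0,0],
    [0,0,0],
    [0,0,0],
  ],
  turn=[0,0,0,0,0],
  hand=[0.6,0.8,1,1,1],
)

```text
clock: 32.63
eef_pos: [0.5556, -0.0553, 0.0903]
tool_rot: [0.28, 0.96, -0.001, 0.001]
ft_force: [-3.1, -3.1, 6.0]
grip_width: 0.0106
```

>>> arm_command(
  translation=[
    [0,0,0],
    [0,0,0],
  ],
  turn=[0,0],
  hand=[1,1],
)

```text
clock: 32.8
eef_pos: [0.5556, -0.0553, 0.0903]
tool_rot: [0.28, 0.96, -0.001, 0.001]
ft_force: [-4.1, -2.6, 6.4]
grip_width: 0.0111
```

```bash
python3 -c "
from h import *
st()"
```

```text
t32.80 p [ 0.5556 -0.0553  0.0903] phi 2.5733 j6 0.470 F [-4.1 -2.6  6.4] T [-0.655  0.632  0.089] tau6 0.081 w 0.0111
```

>>> arm_command(
  translation=[
    [0,0,0.03],
    [0,0,0.06],
    [0,0,0.09],
    [0,0,0.12],
  ],
  turn=[0.05,0.1,0.15,0.2],
  hand=[1,1,1,1],
)

```text
clock: 33.13
eef_pos: [0.5554, -0.0556, 0.0892]
tool_rot: [0.376, 0.927, -0.001, 0.001]
ft_force: [-4.5, -3.4, 7.5]
grip_width: 0.0103
```

```bash
python3 -c "
from h import *
st()"
```

```text
t33.13 p [ 0.5554 -0.0556  0.0892] phi 2.3712 j6 0.672 F [-4.5 -3.4  7.5] T [-0.897  0.876  0.27 ] tau6 -0.223 w 0.0103
```

>>> arm_command(
  translation=[
    [0,0,0.02],
    [0,0,0.03],
  ],
  turn=[0.025,0.05],
  hand=[1,1],
)

```text
clock: 33.3
eef_pos: [0.5554, -0.0557, 0.089]
tool_rot: [0.398, 0.917, -0.001, 0.001]
ft_force: [-5.1, -5.2, 7.8]
grip_width: 0.0107
```

```bash
python3 -c "
from h import *
st()"
```

```text
t33.30 p [ 0.5554 -0.0557  0.089 ] phi 2.3225 j6 0.721 F [-5.1 -5.2  7.8] T [-0.902  0.921  0.322] tau6 0.095 w 0.0107
```

>>> arm_command(
  translation=[
    [0,0,0.02],
    [0,0,0.03],
  ],
  turn=[0.025,0.05],
  hand=[1,1],
)

```text
clock: 33.47
eef_pos: [0.5553, -0.0558, 0.0889]
tool_rot: [0.421, 0.907, -0.001, 0.001]
ft_force: [-5.2, -4.2, 8.9]
grip_width: 0.0108
```

```bash
python3 -c "
from h import *
st()"
```

```text
t33.47 p [ 0.5553 -0.0558  0.0889] phi 2.2727 j6 0.770 F [-5.2 -4.2  8.9] T [-0.949  1.127  0.351] tau6 0.140 w 0.0108
```

>>> arm_command(
  translation=[
    [0,0,0.01],
    [0,0,0.02],
  ],
  turn=[0.025,0.05],
  hand=[1,1],
)

```text
clock: 33.63
eef_pos: [0.5552, -0.0558, 0.0888]
tool_rot: [0.443, 0.896, -0.001, 0.001]
ft_force: [-5.8, -4.9, 9.0]
grip_width: 0.0106
```

```bash
python3 -c "
from h import *
st()"
```

```text
t33.63 p [ 0.5552 -0.0558  0.0888] phi 2.2228 j6 0.820 F [-5.8 -4.9  9. ] T [-0.93   1.133  0.421] tau6 0.203 w 0.0106
```

>>> arm_command(
  translation=[
    [0,0,0.01],
    [0,0,0.02],
  ],
  turn=[0.025,0.05],
  hand=[1,1],
)

```text
clock: 33.8
eef_pos: [0.5552, -0.0559, 0.0887]
tool_rot: [0.466, 0.885, -0.001, 0.001]
ft_force: [-6.1, -5.1, 10.3]
grip_width: 0.0103
```

```bash
python3 -c "
from h import *
st()"
```

```text
t33.80 p [ 0.5552 -0.0559  0.0887] phi 2.1729 j6 0.870 F [-6.1 -5.1 10.3] T [-1.008  1.234  0.499] tau6 0.264 w 0.0103
```

>>> arm_command(
  translation=[
    [0,0,0.01],
    [0,0,0.01],
  ],
  turn=[0.025,0.05],
  hand=[1,1],
)

```text
clock: 33.97
eef_pos: [0.5552, -0.056, 0.0886]
tool_rot: [0.488, 0.873, -0.001, 0.001]
ft_force: [-6.0, -4.1, 10.0]
grip_width: 0.0107
```

```bash
python3 -c "
from h import *
st()"
```

```text
t33.97 p [ 0.5552 -0.056   0.0886] phi 2.1230 j6 0.920 F [-6.  -4.1 10. ] T [-1.036  1.173  0.583] tau6 0.332 w 0.0107
```

>>> arm_command(
  translation=[
    [0,0,0.01],
    [0,0,0.01],
  ],
  turn=[0.02,0.04],
  hand=[1,1],
)

```text
clock: 34.13
eef_pos: [0.5551, -0.056, 0.0885]
tool_rot: [0.505, 0.863, -0.001, 0.001]
ft_force: [-6.1, -4.8, 10.2]
grip_width: 0.0106
```

```bash
python3 -c "
from h import *
st();avg(4)"
```

```text
t34.13 p [ 0.5551 -0.056   0.0885] phi 2.0835 j6 0.959 F [-6.1 -4.8 10.2] T [-1.084  1.246  0.642] tau6 0.453 w 0.0106
t34.33 p [ 0.5551 -0.056   0.0885] phi 2.0842 F [-5.9 -4.8 10.4] T [-1.055  1.221  0.541] Tz [0.536 0.586 0.484 0.559] tau6 [0.644 0.622 0.55  0.535] w 0.0105
```

>>> arm_command(
  translation=[
    [0,0,0],
    [0,0,0],
    [0,0,-0.5],
    [0,0,-3],
    [0,0,-6],
  ],
  turn=[0,0,0,0,0],
  hand=[0.6,0.45,0.45,0.45,0.45],
)

```text
clock: 34.75
eef_pos: [0.5535, -0.0538, 0.1449]
tool_rot: [0.504, 0.863, -0.001, -0.003]
ft_force: [1.5, 0.0, 0.1]
grip_width: 0.047
```

>>> arm_command(
  translation=[
    [-1.5,-3,0],
    [-3,-6,0],
    [-5,-9,0],
    [-6.3,-12,0],
    [-7.3,-13.8,0],
  ],
  turn=[-0.1,-0.2,-0.3,-0.35,-0.35],
  hand=[0.45,0.45,0.45,0.45,0.45],
)

```text
clock: 35.17
eef_pos: [0.4695, -0.1874, 0.147]
tool_rot: [0.346, 0.938, -0.0, -0.0]
ft_force: [-0.3, -0.4, -0.0]
grip_width: 0.047
```

>>> arm_command(
  translation=[
    [0,0,0],
    [0,0,0],
    [0,0,0],
    [0,0,0],
  ],
  turn=[0,0,0,0],
  hand=[0.45,0.45,0.45,0.45],
)

```text
clock: 35.5
eef_pos: [0.4718, -0.1849, 0.1468]
tool_rot: [0.346, 0.938, 0.0, 0.0]
ft_force: [0.6, 0.8, 0.3]
grip_width: 0.0471
```

Run:
```python
from h import *
rel(.4714,-.186,2.4330,.0885)
```

```text
t35.50 p [ 0.4718 -0.1849  0.1468] phi 2.4352 j6 0.332 F [0.6 0.8 0.3] T [ 0.029 -0.023 -0.032] tau6 0.003 w 0.0471
tool dx -0.04 dy -0.11 cm turn 0.002 dz 5.83
```

>>> arm_command(
  translation=[
    [0,-0.1,1.5],
    [0,-0.1,3],
    [0,-0.1,4.4],
    [0,-0.1,5.4],
    [0,-0.1,5.8],
  ],
  turn=[0,0,0,0,0],
  hand=[0.45,0.45,0.45,0.45,0.45],
)

```text
clock: 35.92
eef_pos: [0.4698, -0.1853, 0.087]
tool_rot: [0.346, 0.938, 0.0, -0.001]
ft_force: [-0.9, -0.3, -1.2]
grip_width: 0.0471
```

>>> arm_command(
  translation=[
    [0,0,0],
    [0,0,0],
    [0,0,0],
    [0,0,0],
    [0,0,0],
  ],
  turn=[0,0,0,0,0],
  hand=[0.6,0.8,1,1,1],
)

```text
clock: 36.33
eef_pos: [0.4711, -0.1867, 0.0896]
tool_rot: [0.346, 0.938, 0.0, 0.001]
ft_force: [-0.2, 1.0, 2.6]
grip_width: 0.0108
```

>>> arm_command(
  translation=[
    [0,0,0],
    [0,0,0],
  ],
  turn=[0,0],
  hand=[1,1],
)

```text
clock: 36.5
eef_pos: [0.4711, -0.1867, 0.0896]
tool_rot: [0.347, 0.938, 0.0, 0.001]
ft_force: [1.9, 0.9, 4.5]
grip_width: 0.0108
```

```bash
python3 -c "
from h import *
st()"
```

```text
t36.50 p [ 0.4711 -0.1867  0.0896] phi 2.4338 j6 0.330 F [1.9 0.9 4.5] T [ 0.248 -0.051  0.025] tau6 0.045 w 0.0108
```

>>> arm_command(
  translation=[
    [0,0,0.03],
    [0,0,0.06],
  ],
  turn=[0.05,0.1],
  hand=[1,1],
)

```text
clock: 36.67
eef_pos: [0.471, -0.1868, 0.089]
tool_rot: [0.394, 0.919, 0.0, 0.001]
ft_force: [-1.2, 0.8, 4.7]
grip_width: 0.0106
```

```bash
python3 -c "
from h import *
st()"
```

```text
t36.67 p [ 0.471  -0.1868  0.089 ] phi 2.3319 j6 0.432 F [-1.2  0.8  4.7] T [0.13  0.084 0.208] tau6 -0.302 w 0.0106
```

>>> arm_command(
  translation=[
    [0,0,0.02],
    [0,0,0.03],
  ],
  turn=[0.025,0.05],
  hand=[1,1],
)

```text
clock: 36.83
eef_pos: [0.4709, -0.1869, 0.0887]
tool_rot: [0.416, 0.909, -0.0, 0.001]
ft_force: [-0.4, -0.1, 4.8]
grip_width: 0.0107
```

```bash
python3 -c "
from h import *
st()"
```

```text
t36.83 p [ 0.4709 -0.1869  0.0887] phi 2.2829 j6 0.481 F [-0.4 -0.1  4.8] T [0.093 0.129 0.239] tau6 -0.013 w 0.0107
```

>>> arm_command(
  translation=[
    [0,0,0.02],
    [0,0,0.03],
  ],
  turn=[0.025,0.05],
  hand=[1,1],
)

```text
clock: 37.0
eef_pos: [0.4708, -0.187, 0.0884]
tool_rot: [0.439, 0.899, -0.0, 0.001]
ft_force: [-0.3, 0.3, 4.3]
grip_width: 0.0109
```

```bash
python3 -c "
from h import *
st()"
```

```text
t37.00 p [ 0.4708 -0.187   0.0884] phi 2.2329 j6 0.531 F [-0.3  0.3  4.3] T [0.048 0.133 0.225] tau6 -0.027 w 0.0109
```

>>> arm_command(
  translation=[
    [0,0,0.02],
    [0,0,0.03],
  ],
  turn=[0.025,0.05],
  hand=[1,1],
)

```text
clock: 37.17
eef_pos: [0.4707, -0.1871, 0.0881]
tool_rot: [0.461, 0.887, -0.0, 0.001]
ft_force: [-0.4, -0.7, 5.1]
grip_width: 0.0113
```

```bash
python3 -c "
from h import *
st()"
```

```text
t37.17 p [ 0.4707 -0.1871  0.0881] phi 2.1828 j6 0.581 F [-0.4 -0.7  5.1] T [0.048 0.233 0.191] tau6 -0.027 w 0.0113
```

>>> arm_command(
  translation=[
    [0,0,0.02],
    [0,0,0.03],
  ],
  turn=[0.025,0.05],
  hand=[1,1],
)

```text
clock: 37.33
eef_pos: [0.4706, -0.1871, 0.0879]
tool_rot: [0.483, 0.875, -0.0, 0.001]
ft_force: [-1.0, -0.1, 5.7]
grip_width: 0.0108
```

```bash
python3 -c "
from h import *
st()"
```

```text
t37.33 p [ 0.4706 -0.1871  0.0879] phi 2.1329 j6 0.631 F [-1.  -0.1  5.7] T [-0.022  0.295  0.261] tau6 0.009 w 0.0108
```

>>> arm_command(
  translation=[
    [0,0,0.02],
    [0,0,0.03],
  ],
  turn=[0.025,0.05],
  hand=[1,1],
)

```text
clock: 37.5
eef_pos: [0.4706, -0.1872, 0.0877]
tool_rot: [0.505, 0.863, -0.0, 0.001]
ft_force: [-1.7, -0.2, 6.3]
grip_width: 0.0107
```

```bash
python3 -c "
from h import *
st()"
```

```text
t37.50 p [ 0.4706 -0.1872  0.0877] phi 2.0829 j6 0.681 F [-1.7 -0.2  6.3] T [0.004 0.415 0.282] tau6 0.066 w 0.0107
```

>>> arm_command(
  translation=[
    [0,0,0.01],
    [0,0,0.02],
  ],
  turn=[0.025,0.05],
  hand=[1,1],
)

```text
clock: 37.67
eef_pos: [0.4705, -0.1873, 0.0876]
tool_rot: [0.526, 0.85, -0.0, 0.001]
ft_force: [-2.2, -1.6, 7.4]
grip_width: 0.0107
```

```bash
python3 -c "
from h import *
st()"
```

```text
t37.67 p [ 0.4705 -0.1873  0.0876] phi 2.0330 j6 0.731 F [-2.2 -1.6  7.4] T [-0.01   0.488  0.372] tau6 0.125 w 0.0107
```

>>> arm_command(
  translation=[
    [0,0,0.01],
    [0,0,0.02],
  ],
  turn=[0.025,0.05],
  hand=[1,1],
)

```text
clock: 37.83
eef_pos: [0.4704, -0.1873, 0.0875]
tool_rot: [0.547, 0.837, -0.001, 0.001]
ft_force: [-1.8, -0.6, 7.8]
grip_width: 0.0109
```

```bash
python3 -c "
from h import *
st()"
```

```text
t37.83 p [ 0.4704 -0.1873  0.0875] phi 1.9832 j6 0.780 F [-1.8 -0.6  7.8] T [-0.056  0.578  0.449] tau6 0.187 w 0.0109
```

>>> arm_command(
  translation=[
    [0,0,0.01],
    [0,0,0.01],
  ],
  turn=[0.025,0.05],
  hand=[1,1],
)

```text
clock: 38.0
eef_pos: [0.4703, -0.1873, 0.0874]
tool_rot: [0.568, 0.823, -0.001, 0.001]
ft_force: [-2.5, 0.5, 7.9]
grip_width: 0.0108
```

```bash
python3 -c "
from h import *
st()"
```

```text
t38.00 p [ 0.4703 -0.1873  0.0874] phi 1.9334 j6 0.830 F [-2.5  0.5  7.9] T [-0.069  0.64   0.524] tau6 0.251 w 0.0108
```

>>> arm_command(
  translation=[
    [0,0,0.01],
    [0,0,0.01],
  ],
  turn=[0.025,0.05],
  hand=[1,1],
)

```text
clock: 38.17
eef_pos: [0.4701, -0.1874, 0.0872]
tool_rot: [0.588, 0.809, -0.001, 0.001]
ft_force: [-2.9, -0.6, 8.7]
grip_width: 0.011
```

```bash
python3 -c "
from h import *
st();avg(4)"
```

```text
t38.17 p [ 0.4701 -0.1874  0.0872] phi 1.8834 j6 0.880 F [-2.9 -0.6  8.7] T [-0.124  0.695  0.577] tau6 0.314 w 0.0110
t38.37 p [ 0.4702 -0.1874  0.0873] phi 1.8844 F [-3.3 -0.7  7.9] T [-0.098  0.654  0.43 ] Tz [0.422 0.442 0.408 0.447] tau6 [0.58  0.55  0.459 0.441] w 0.0109
```

>>> arm_command(
  translation=[
    [0,0,0.01],
    [0,0,0.01],
  ],
  turn=[0.025,0.045],
  hand=[1,1],
)

```text
clock: 38.53
eef_pos: [0.4701, -0.1874, 0.0872]
tool_rot: [0.606, 0.795, -0.001, 0.001]
ft_force: [-3.2, -0.6, 7.3]
grip_width: 0.0111
```

```bash
python3 -c "
from h import *
st();avg(4)"
```

```text
t38.53 p [ 0.4701 -0.1874  0.0872] phi 1.8388 j6 0.925 F [-3.2 -0.6  7.3] T [-0.145  0.735  0.639] tau6 0.469 w 0.0111
t38.73 p [ 0.4701 -0.1874  0.0871] phi 1.8395 F [-3.2 -0.4  8.1] T [-0.114  0.745  0.504] Tz [0.515 0.47  0.554 0.478] tau6 [0.609 0.585 0.513 0.498] w 0.0106
```

>>> arm_command(
  translation=[
    [0,0,0],
    [0,0,0],
    [0,0,-0.5],
    [0,0,-3],
    [0,0,-6],
  ],
  turn=[0,0,0,0,0],
  hand=[0.6,0.45,0.45,0.45,0.45],
)

```text
clock: 39.15
eef_pos: [0.4682, -0.1858, 0.1443]
tool_rot: [0.606, 0.795, -0.001, -0.003]
ft_force: [1.0, 0.1, 0.3]
grip_width: 0.0469
```

>>> arm_command(
  translation=[
    [-0.1,2,0],
    [-0.3,5,0],
    [-0.5,8,0],
    [-0.7,11,0],
    [-0.7,11,0],
  ],
  turn=[-0.12,-0.24,-0.36,-0.48,-0.6],
  hand=[0.45,0.45,0.45,0.45,0.45],
)

```text
clock: 39.57
eef_pos: [0.5831, -0.163, 0.1451]
tool_rot: [0.34, 0.94, 0.001, 0.001]
ft_force: [0.3, -1.1, -0.2]
grip_width: 0.0468
```

>>> arm_command(
  translation=[
    [0,0,0],
    [0,0,0],
    [0,0,0],
    [0,0,0],
    [0,0,0],
  ],
  turn=[-0.12,-0.24,-0.26,-0.26,-0.26],
  hand=[0.45,0.45,0.45,0.45,0.45],
)

```text
clock: 39.98
eef_pos: [0.5782, -0.1643, 0.1459]
tool_rot: [0.221, 0.975, -0.0, -0.0]
ft_force: [-0.4, -0.5, 0.3]
grip_width: 0.047
```

Run:
```python
from h import *
rel(.5789,-.1625,2.71,.0885)
p,d=camera("scene"); cv2.imwrite("pics/scene6.png",p[:,:,::-1])
from fit import *
c=setup(5,0,0)[1:]; c=[("scene",camera_info("scene"),cv2.GaussianBlur(cv2.imread("pics/scene6.png"),(3,3),0).max(-1).astype(np.float32))]
for n,k in dict(D=(.4478,-.0784,-.15),B=(.5553,-.0548,-.9),C=(.4714,-.1858,-1.2)).items():
    q,f=fit(c,*k); print(n,np.round(q,3),round(f,1))
cv2.imwrite("pics/c6.png",cv2.convertScaleAbs(cv2.resize(cv2.imread("pics/scene6.png")[140:260,180:320],None,fx=5,fy=5,interpolation=cv2.INTER_CUBIC),alpha=1.5))
```

```text
t39.98 p [ 0.5782 -0.1643  0.1459] phi 2.6962 j6 0.169 F [-0.4 -0.5  0.3] T [ 0.075 -0.018 -0.017] tau6 -0.015 w 0.0470
tool dx 0.01 dy 0.19 cm turn -0.014 dz 5.74
D [ 0.455 -0.08  -0.159 -0.001 -0.056 -0.139] 13.9
B [ 0.56  -0.056 -0.879  0.    -0.133 -0.077] 15.6
C [ 0.477 -0.189 -1.209 -0.002  0.013  0.564] 59.0
```

View pics/c6.png

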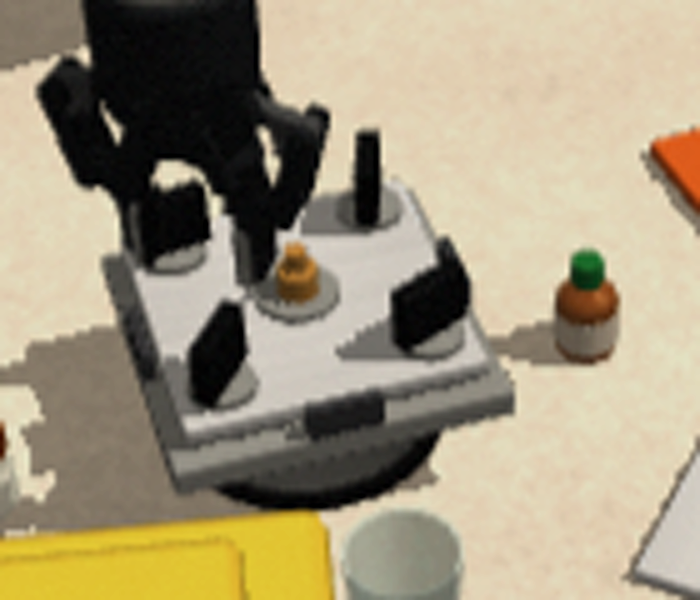

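The picture (crop pixels) shows all four bars turned with their feet on the cover: A (220,355), B (430,310), C (175,225), D (368,180). The cover looks level and the vial and beaker are untouched. The other corners' loads shifted after A and D were set, so I'll recheck A and D like a torque wrench.

>>> arm_command(
  translation=[
    [0,0.2,1.5],
    [0,0.2,3],
    [0,0.2,4.4],
    [0,0.2,5.4],
    [0,0.2,5.8],
  ],
  turn=[0,0,0,0,0],
  hand=[0.45,0.45,0.45,0.45,0.45],
)

```text
clock: 40.45
eef_pos: [0.5779, -0.1622, 0.0862]
tool_rot: [0.22, 0.975, 0.0, -0.001]
ft_force: [-1.0, -0.0, -0.8]
grip_width: 0.0475
```

>>> arm_command(
  translation=[
    [0,0,0],
    [0,0,0],
    [0,0,0],
    [0,0,0],
    [0,0,0],
  ],
  turn=[0,0,0,0,0],
  hand=[0.6,0.8,1,1,1],
)

```text
clock: 40.87
eef_pos: [0.5795, -0.1631, 0.0891]
tool_rot: [0.22, 0.976, -0.0, 0.001]
ft_force: [-2.0, -1.5, 2.8]
grip_width: 0.0106
```

>>> arm_command(
  translation=[
    [0,0,0],
    [0,0,0],
  ],
  turn=[0,0],
  hand=[1,1],
)

```text
clock: 41.03
eef_pos: [0.5795, -0.1631, 0.0891]
tool_rot: [0.22, 0.976, -0.0, 0.001]
ft_force: [-2.1, -1.8, 6.0]
grip_width: 0.0106
```

```bash
python3 -c "
from h import *
st()"
```

```text
t41.03 p [ 0.5795 -0.1631  0.0891] phi 2.6983 j6 0.169 F [-2.1 -1.8  6. ] T [-0.419  0.496 -0.036] tau6 -0.029 w 0.0106
```

>>> arm_command(
  translation=[
    [0,0,0],
    [0,0,0],
  ],
  turn=[0.025,0.05],
  hand=[1,1],
)

```text
clock: 41.2
eef_pos: [0.5795, -0.1632, 0.089]
tool_rot: [0.244, 0.97, -0.001, 0.001]
ft_force: [-2.4, -3.0, 5.2]
grip_width: 0.0106
```

```bash
python3 -c "
from h import *
st()"
```

```text
t41.20 p [ 0.5795 -0.1632  0.089 ] phi 2.6485 j6 0.219 F [-2.4 -3.   5.2] T [-0.591  0.424  0.507] tau6 0.273 w 0.0106
```

>>> arm_command(
  translation=[
    [0,0,0],
    [0,0,0],
  ],
  turn=[0.025,0.05],
  hand=[1,1],
)

```text
clock: 41.37
eef_pos: [0.5795, -0.1634, 0.0889]
tool_rot: [0.268, 0.963, -0.001, 0.001]
ft_force: [-2.0, -2.9, 3.6]
grip_width: 0.0108
```

```bash
python3 -c "
from h import *
st()"
```

```text
t41.37 p [ 0.5795 -0.1634  0.0889] phi 2.5987 j6 0.269 F [-2.  -2.9  3.6] T [-0.712  0.399  0.563] tau6 0.344 w 0.0108
```

>>> arm_command(
  translation=[
    [0,0,0],
    [0,0,0],
    [0,0,-0.5],
    [0,0,-3],
    [0,0,-6],
  ],
  turn=[0,0,0,0,0],
  hand=[0.6,0.45,0.45,0.45,0.45],
)

```text
clock: 41.78
eef_pos: [0.5771, -0.1613, 0.1457]
tool_rot: [0.268, 0.963, 0.0, -0.003]
ft_force: [1.7, -0.9, 0.4]
grip_width: 0.047
```

>>> arm_command(
  translation=[
    [2,0,0],
    [5,0.1,0],
    [8.5,0.2,0],
    [12,0.3,0],
    [15.6,0.4,0],
  ],
  turn=[-0.1,-0.2,-0.3,-0.35,-0.35],
  hand=[0.45,0.45,0.45,0.45,0.45],
)

```text
clock: 42.2
eef_pos: [0.4465, -0.0774, 0.1479]
tool_rot: [0.095, 0.995, 0.0, 0.0]
ft_force: [-1.1, 0.2, -0.4]
grip_width: 0.0468
```

>>> arm_command(
  translation=[
    [0,0,0],
    [0,0,0],
    [0,0,0],
    [0,0,0],
    [0,0,0],
  ],
  turn=[0,0,0,0,0],
  hand=[0.45,0.45,0.45,0.45,0.45],
)

```text
clock: 42.62
eef_pos: [0.4491, -0.0789, 0.1482]
tool_rot: [0.096, 0.995, 0.0, 0.001]
ft_force: [-0.4, -0.6, -0.5]
grip_width: 0.0468
```

>>> arm_command(
  translation=[
    [0,0,1.5],
    [0,0,3],
    [0,0,4.4],
    [0,0,5.2],
    [0,0,5.6],
  ],
  turn=[0,0,0,0,0],
  hand=[0.45,0.45,0.45,0.45,0.45],
)

```text
clock: 43.03
eef_pos: [0.4474, -0.0786, 0.0905]
tool_rot: [0.097, 0.995, 0.0, -0.001]
ft_force: [0.1, 0.9, 0.0]
grip_width: 0.0467
```

Run:
```python
from h import *
rel(.4478,-.0784,2.95,.0885)
```

```text
t43.03 p [ 0.4474 -0.0786  0.0905] phi 2.9482 j6 0.019 F [0.1 0.9 0. ] T [0.022 0.003 0.074] tau6 -0.000 w 0.0467
tool dx -0.04 dy 0.03 cm turn -0.002 dz 0.20
```

>>> arm_command(
  translation=[
    [0,0,0.3],
    [0,0,0.3],
    [0,0,0.3],
    [0,0,0.3],
    [0,0,0.3],
  ],
  turn=[0,0,0,0,0],
  hand=[0.6,0.8,1,1,1],
)

```text
clock: 43.45
eef_pos: [0.4481, -0.0781, 0.0894]
tool_rot: [0.096, 0.995, 0.0, 0.001]
ft_force: [-0.5, 1.0, 0.0]
grip_width: 0.0109
```

>>> arm_command(
  translation=[
    [0,0,0],
    [0,0,0],
  ],
  turn=[0,0],
  hand=[1,1],
)

```text
clock: 43.62
eef_pos: [0.4481, -0.0781, 0.0894]
tool_rot: [0.096, 0.995, 0.0, 0.001]
ft_force: [0.5, 1.7, 1.5]
grip_width: 0.0105
```

```bash
python3 -c "
from h import *
st()"
```

```text
t43.62 p [ 0.4481 -0.0781  0.0894] phi 2.9496 j6 0.019 F [0.5 1.7 1.5] T [ 0.51  -0.017  0.5  ] tau6 0.457 w 0.0105
```

>>> arm_command(
  translation=[
    [0,0,0],
    [0,0,0],
  ],
  turn=[0.025,0.05],
  hand=[1,1],
)

```text
clock: 43.78
eef_pos: [0.4481, -0.0782, 0.0893]
tool_rot: [0.122, 0.993, 0.0, 0.001]
ft_force: [0.9, 2.9, 2.2]
grip_width: 0.0107
```

```bash
python3 -c "
from h import *
st()"
```

```text
t43.78 p [ 0.4481 -0.0782  0.0893] phi 2.8971 j6 0.071 F [0.9 2.9 2.2] T [ 0.519 -0.103  0.632] tau6 0.365 w 0.0107
```

>>> arm_command(
  translation=[
    [0,0,0],
    [0,0,0],
    [0,0,-0.5],
    [0,0,-3],
    [0,0,-6],
  ],
  turn=[0,0,0,0,0],
  hand=[0.6,0.45,0.45,0.45,0.45],
)

```text
clock: 44.2
eef_pos: [0.4453, -0.0785, 0.1479]
tool_rot: [0.122, 0.993, -0.0, -0.003]
ft_force: [0.1, -0.2, -0.4]
grip_width: 0.0467
```

>>> arm_command(
  translation=[
    [-2,1,0],
    [-5,2.5,0],
    [-8,4,0],
    [-9.9,4.9,0],
    [-9.9,4.9,0],
  ],
  turn=[0.12,0.24,0.36,0.48,0.6],
  hand=[0.45,0.45,0.45,0.45,0.45],
)

```text
clock: 44.62
eef_pos: [0.5596, -0.0543, 0.1489]
tool_rot: [0.411, 0.911, 0.0, 0.002]
ft_force: [0.2, 0.1, -0.4]
grip_width: 0.0468
```

>>> arm_command(
  translation=[
    [0,0,0],
    [0,0,0],
    [0,0,0],
    [0,0,0],
    [0,0,0],
  ],
  turn=[0,0,0,0,0],
  hand=[0.45,0.45,0.45,0.45,0.45],
)

```text
clock: 45.03
eef_pos: [0.5549, -0.0549, 0.1492]
tool_rot: [0.409, 0.913, -0.0, 0.0]
ft_force: [-0.2, -0.7, -0.2]
grip_width: 0.047
```

>>> arm_command(
  translation=[
    [0,0,1.5],
    [0,0,3],
    [0,0,4.4],
    [0,0,5.3],
    [0,0,5.8],
  ],
  turn=[0,0,0,0,0],
  hand=[0.45,0.45,0.45,0.45,0.45],
)

```text
clock: 45.45
eef_pos: [0.5544, -0.0547, 0.0898]
tool_rot: [0.409, 0.913, -0.0, -0.001]
ft_force: [-0.5, 0.2, 1.1]
grip_width: 0.0468
```

Run:
```python
from h import *
rel(.5553,-.0550,2.26,.0885)
```

```text
t45.45 p [ 0.5544 -0.0547  0.0898] phi 2.2990 j6 0.744 F [-0.5  0.2  1.1] T [0.015 0.027 0.054] tau6 -0.004 w 0.0468
tool dx -0.09 dy 0.05 cm turn 0.039 dz 0.13
```

>>> arm_command(
  translation=[
    [0,0,0.2],
    [0,0,0.2],
    [0,0,0.2],
    [0,0,0.2],
    [0,0,0.2],
  ],
  turn=[0.03,0.03,0.03,0.03,0.03],
  hand=[0.5,0.7,1,1,1],
)

```text
clock: 45.87
eef_pos: [0.555, -0.0557, 0.0898]
tool_rot: [0.423, 0.906, -0.001, 0.0]
ft_force: [-4.7, -3.6, 3.9]
grip_width: 0.0103
```

>>> arm_command(
  translation=[
    [0,0,0],
    [0,0,0],
  ],
  turn=[0,0],
  hand=[1,1],
)

```text
clock: 46.03
eef_pos: [0.555, -0.0557, 0.0898]
tool_rot: [0.423, 0.906, -0.001, 0.0]
ft_force: [-4.6, -2.5, 5.9]
grip_width: 0.0108
```

```bash
python3 -c "
from h import *
st()"
```

```text
t46.03 p [ 0.555  -0.0557  0.0898] phi 2.2683 j6 0.774 F [-4.6 -2.5  5.9] T [-0.749  0.952 -0.056] tau6 -0.075 w 0.0108
```

>>> arm_command(
  translation=[
    [0,0,0],
    [0,0,0],
  ],
  turn=[0.025,0.05],
  hand=[1,1],
)

```text
clock: 46.2
eef_pos: [0.5549, -0.0557, 0.0897]
tool_rot: [0.445, 0.895, -0.001, 0.0]
ft_force: [-4.1, -4.0, 5.8]
grip_width: 0.0105
```

```bash
python3 -c "
from h import *
st()"
```

```text
t46.20 p [ 0.5549 -0.0557  0.0897] phi 2.2186 j6 0.824 F [-4.1 -4.   5.8] T [-0.788  0.859  0.493] tau6 0.235 w 0.0105
```

>>> arm_command(
  translation=[
    [0,0,0],
    [0,0,0],
  ],
  turn=[0.025,0.05],
  hand=[1,1],
)

```text
clock: 46.37
eef_pos: [0.5549, -0.0557, 0.0897]
tool_rot: [0.467, 0.884, -0.001, 0.0]
ft_force: [-3.6, -3.3, 3.1]
grip_width: 0.0104
```

```bash
python3 -c "
from h import *
st();avg(2)"
```

```text
t46.37 p [ 0.5549 -0.0557  0.0897] phi 2.1687 j6 0.874 F [-3.6 -3.3  3.1] T [-0.82   0.855  0.59 ] tau6 0.312 w 0.0104
t46.47 p [ 0.5549 -0.0557  0.0896] phi 2.1693 F [-3.7 -3.5  4.4] T [-0.805  0.885  0.462] Tz [0.46  0.463] tau6 [0.591 0.553] w 0.0104
```

>>> arm_command(
  translation=[
    [0,0,0],
    [0,0,0],
  ],
  turn=[0.015,0.03],
  hand=[1,1],
)

```text
clock: 46.63
eef_pos: [0.5549, -0.0558, 0.0896]
tool_rot: [0.48, 0.877, -0.001, 0.0]
ft_force: [-2.8, -5.4, 4.2]
grip_width: 0.0108
```

```bash
python3 -c "
from h import *
st();avg(2)"
```

```text
t46.63 p [ 0.5549 -0.0558  0.0896] phi 2.1393 j6 0.904 F [-2.8 -5.4  4.2] T [-0.854  0.875  0.612] tau6 0.414 w 0.0108
t46.73 p [ 0.5549 -0.0558  0.0896] phi 2.1396 F [-3.9 -3.9  4. ] T [-0.844  0.858  0.485] Tz [0.492 0.478] tau6 [0.579 0.551] w 0.0106
```

>>> arm_command(
  translation=[
    [0,0,0],
    [0,0,0],
    [0,0,-0.5],
    [0,0,-3],
    [0,0,-6],
  ],
  turn=[0,0,0,0,0],
  hand=[0.6,0.45,0.45,0.45,0.45],
)

```text
clock: 47.15
eef_pos: [0.5538, -0.054, 0.1475]
tool_rot: [0.48, 0.877, -0.001, -0.003]
ft_force: [1.9, -0.2, 0.6]
grip_width: 0.0468
```

```bash
python3 -c "
from h import *
rel(.4714,-.1860,3.1416-1.21,.0885)"
```

```text
t47.15 p [ 0.5538 -0.054   0.1475] phi 2.1393 j6 0.905 F [ 1.9 -0.2  0.6] T [-0.007 -0.08  -0.041] tau6 -0.000 w 0.0468
tool dx -6.69 dy -14.05 cm turn 0.208 dz 5.90
```

>>> arm_command(
  translation=[
    [-1.5,-3,0],
    [-3,-6,0],
    [-4.5,-9,0],
    [-5.8,-12,0],
    [-6.6,-14.1,0],
  ],
  turn=[0.1,0.2,0.2,0.2,0.2],
  hand=[0.45,0.45,0.45,0.45,0.45],
)

```text
clock: 47.57
eef_pos: [0.4713, -0.1879, 0.1496]
tool_rot: [0.566, 0.824, 0.0, 0.001]
ft_force: [1.3, 0.0, -0.4]
grip_width: 0.0468
```

>>> arm_command(
  translation=[
    [0,0,0],
    [0,0,0],
    [0,0,0],
    [0,0,0],
    [0,0,0],
  ],
  turn=[0,0,0,0,0],
  hand=[0.45,0.45,0.45,0.45,0.45],
)

```text
clock: 47.98
eef_pos: [0.4729, -0.1852, 0.1489]
tool_rot: [0.565, 0.825, 0.0, 0.0]
ft_force: [-1.1, -0.5, 0.1]
grip_width: 0.047
```

>>> arm_command(
  translation=[
    [0,0,1.5],
    [0,0,3],
    [0,0,4.4],
    [0,0,5.4],
    [0,0,5.9],
  ],
  turn=[0,0,0,0,0],
  hand=[0.45,0.45,0.45,0.45,0.45],
)

```text
clock: 48.4
eef_pos: [0.4717, -0.1851, 0.0883]
tool_rot: [0.565, 0.825, -0.0, -0.001]
ft_force: [-0.3, 0.1, 0.2]
grip_width: 0.0465
```

>>> arm_command(
  translation=[
    [0,0,0],
    [0,0,0],
    [0,0,0],
    [0,0,0],
    [0,0,0],
  ],
  turn=[0,0,0,0,0],
  hand=[0.5,0.7,1,1,1],
)

```text
clock: 48.82
eef_pos: [0.4705, -0.1872, 0.091]
tool_rot: [0.566, 0.825, -0.002, -0.0]
ft_force: [-6.6, -2.4, 5.4]
grip_width: 0.0104
```

>>> arm_command(
  translation=[
    [0,0,0],
    [0,0,0],
  ],
  turn=[0,0],
  hand=[1,1],
)

```text
clock: 48.98
eef_pos: [0.4705, -0.1872, 0.091]
tool_rot: [0.566, 0.825, -0.002, -0.0]
ft_force: [-6.7, -2.4, 4.1]
grip_width: 0.0105
```

```bash
python3 -c "
from h import *
st()"
```

```text
t48.98 p [ 0.4705 -0.1872  0.091 ] phi 1.9387 j6 0.826 F [-6.7 -2.4  4.1] T [-0.496  1.293  0.372] tau6 0.339 w 0.0105
```

>>> arm_command(
  translation=[
    [0,0,0],
    [0,0,0],
  ],
  turn=[0.025,0.05],
  hand=[1,1],
)

```text
clock: 49.15
eef_pos: [0.4704, -0.1873, 0.0909]
tool_rot: [0.587, 0.81, -0.002, -0.0]
ft_force: [-6.8, -2.0, 4.6]
grip_width: 0.0107
```

```bash
python3 -c "
from h import *
st()"
```

```text
t49.15 p [ 0.4704 -0.1873  0.0909] phi 1.8880 j6 0.877 F [-6.8 -2.   4.6] T [-0.523  1.312  0.638] tau6 0.316 w 0.0107
```

>>> arm_command(
  translation=[
    [0,0,0],
    [0,0,0],
    [0,0,-0.5],
    [0,0,-3],
    [0,0,-6],
  ],
  turn=[0,0,0,0,0],
  hand=[0.6,0.45,0.45,0.45,0.45],
)

```text
clock: 49.57
eef_pos: [0.4707, -0.1853, 0.1491]
tool_rot: [0.586, 0.81, -0.0, -0.002]
ft_force: [0.5, -0.4, 0.1]
grip_width: 0.0468
```

>>> arm_command(
  translation=[
    [0,0,-3],
    [0,0,-6],
    [0,0,-8],
    [0,0,-8],
    [0,0,-8],
  ],
  turn=[0,0,0,0,0],
  hand=[0.45,0.45,0.45,0.45,0.45],
)

```text
clock: 49.98
eef_pos: [0.4735, -0.1864, 0.2319]
tool_rot: [0.586, 0.81, 0.001, 0.002]
ft_force: [0.4, -0.4, 0.9]
grip_width: 0.0468
```

Run:
```python
from h import *
st(); p,d=camera("scene"); P=cloud("scene",d=d)
m=(d>0)&(P[...,2]>.08)&(P[...,2]<.097)&(np.hypot(P[...,0]-.5134,P[...,1]+.1203)<.075)&(p.min(-1)>120)
q=P[m]; A=np.c_[q[:,:2]-[.5134,-.1203],np.ones(len(q))]; s=np.linalg.lstsq(A,q[:,2],rcond=None)[0]; print("cover top z, tilt",s,len(q))
cv2.imwrite("pics/c7.png",cv2.resize(p[100:280,130:350,::-1],None,fx=3.5,fy=3.3))
```

```text
t49.98 p [ 0.4735 -0.1864  0.2319] phi 1.8891 j6 0.877 F [ 0.4 -0.4  0.9] T [-0.006 -0.033  0.033] tau6 -0.001 w 0.0468
cover top z, tilt [ 0.00155405 -0.00071469  0.08560557] 792
```

View pics/c7.png

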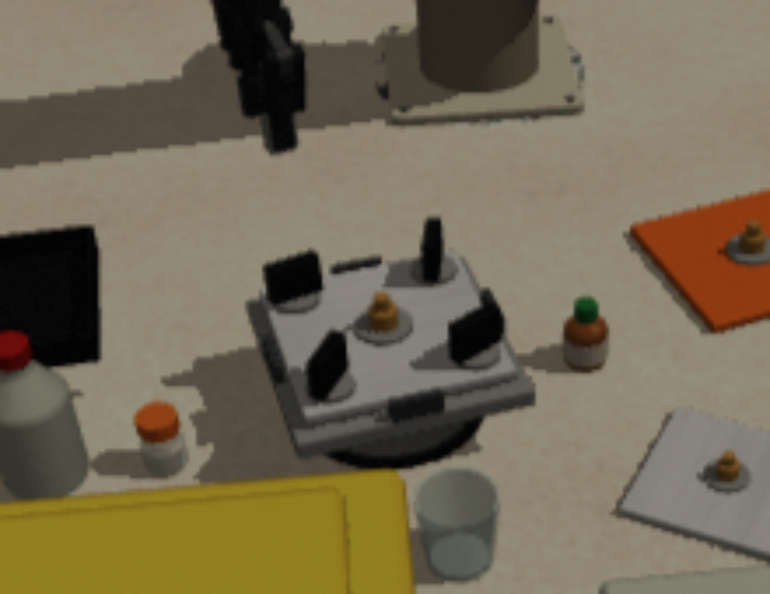

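The final picture shows the cover level, with a fitted tilt of about 0.002 rad. All four knob feet are down, the gripper is clear at (270,100), and the bystanders in this view look untouched. I'm handing in.

```bash
python3 -c "
from workcell import *
print(job_done())"
```

```text
the job is handed in; nothing more can be done
None
```

The housing is closed, and I handed the job in at about 50 s. I named the knobs A to D by position; A is diagonal to D, and B to C. The housing's x axis could not be told from the pictures, so I did not match these letters to knob_1 to knob_4.

**What I did:** I screwed the knobs down crosswise in the order A, D, B, C. The first pass took them part of the way, 0.66 to 0.8 rad. The second took each past the point where it stiffened to snug. I then went round once more in the same order, checking the torque of each knob. A had eased to about 27–30 N after the others were set, so I turned it up again. The check also turned B up slightly, and D and C needed little or nothing.

**Last checks:**

| Check | Result |
|---|---|
| Press, from turning torque | A about 36 N, D about 38 N, B about 36 N, C about 34–39 N (within a few N) |
| Home | every knob showed the stiffening of metal on metal |
| Cover tilt in the depth image | about 0.002 rad, top at z about 0.0856 m |
| Bystanders | those in the last view look untouched |
| Gripper | clear of the housing |

**What disagreed:**
- **First grasp:** it missed. The fingertips stood about 2 cm higher than the reported tool position and tip reach implied. The shut fingers touched the top of knob A with about 4 N, and I gripped lower from then on.
- **Stopped torque:** readings with the hand stopped did not fit the 0.006 N m per N figure. I judged snugness by the turning torque instead.
- **Tool and knob angle:** at the tight end the knobs lagged the tool by up to about 0.18 rad. By the camera they turned about 1.0 to 1.3 rad in all.

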